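# Ready the cleaner jug for a dose: cup under the tap, safety cap off

### The arm

A 6-joint arm with a two-finger parallel gripper is mounted at the origin on a cart in front of the work surface, level with it; the furniture and walls round the work are solid. World frame = base frame: x ahead of the robot, y to its left, z up, the work surface at z = 0. Lengths are in m, angles in rad, forces in N, time in s.
With the tool pointing down it reaches from about 0.25 to 0.775 m from the base axis. Payload 4 kg.
Tool frame: the origin (TCP) lies midway between the tips of the shut fingers; the grasp point (between the pads) lies 19 mm behind it; z points along the fingers, y is the direction in which the jaws open and shut (so a half turn about z gives the same grasp; the last joint's range is limited). The gripper opens to 94 mm and grips with 3 to 60 N. Pads are 16 mm wide; open, the fingers measure 119 mm over their backs; the gripper's body (75 mm by 177 mm) begins 78 mm behind the grasp point.
Start: joints at [1.168, 0.087, 1.371, -0, 1.684, -0.103], TCP at [0.162, 0.525, 0.206] pointing down, gripper open.
Joint ranges: [-3.1, 3.1], [-0.76, 2.03], [0.27, 2.55], [-1.08, 4.22], [0.17, 2.65], [-2.57, 2.57]. Speed limits (rad/s): [2.79, 2.79, 3.14, 3.14, 3.14, 3.14].

### API

Orientations are given as [roll, pitch, yaw] about the fixed x, y, z axes, in that order (R = Rz(yaw) Ry(pitch) Rx(roll)).
In Python, from bench import robot gives the robot as it stands.
- The arm moves only by the tool carry_out, never from a script. Its argument "deltas" is text: rows parted by semicolons, each of 7 numbers parted by spaces: the shift along the tool's x, y, z in mm, then the turn, a rotation vector about the tool's x, y, z in rad, then the closure, from 0 (fully open) to 1 (shut). A call has exactly 8 rows; each row is the pose to reach, as a shift and turn from the pose commanded when the call began, along the tool's axes at that moment; what a row does not reach only later rows make up. A row lasts 1/12 s, in which the tool goes at most 41.7 mm and 7.16 degrees, less where a joint would pass 70% of its speed; a pose out of reach is approached as far as the arm can. A call with a gripper value outside its range is refused whole. The fingers move at their own pace and stop on an object; the grip force is fixed at half the most. Time passes only in rows, so rows that repeat a pose let the fingers close, or fill a call up. It gives the time, the measured TCP pose, the force and the opening at its end, in the units of the state.
- robot.get_obs(): the state, without advancing time (a new reading comes with each control period).
- robot.snapshot(name): name is "side" or "top" or "wrist"; returns a dict with "pixels" (400x640x3 uint8, red, green, blue), "range_z" (400x640 float32, m along the optical axis (not along the pixel's ray), 0 where there is no reading), "camera_matrix" (3x3 intrinsics, pixels), "rvec" (rotation vector, rad) and "tvec" (3), from world to camera coordinates, as OpenCV has them. Camera axes: x right, y down, z forward; pixel columns grow to the right and rows downward; lengths in m; the calibration is good to about 2 mm. A picture is of the moment at which its call begins.
- robot.close_job(): hands the job in, once; it reports no verdict.
Trained networks look in a picture, given as the dict that the camera call returned (one of the last four; its "shot" number tells which), for a name from the list of things; names that differ only in an ending like _2 or _b are one class to them, and where a whole thing is asked for, a point or a joint stands for the part that bears it (a point fixed in the world has none). Each returns a list of dicts, best first, with "p" (0 to 1); they miss things now and then, are a little off and sometimes report something else, mostly with a low value. They report only what shows in the picture. A call takes as long as a camera call.
- robot.look_for(picture, thing): "at" ([x, y, z] in m, in the coordinates of the camera as it stood for that picture, good to about 4 mm: the middle of the surface that is visible of it).
- robot.place_of(picture, thing): "at" ([x, y, z] in m, in the coordinates of the camera as it stood for that picture, good to about 4 mm: a listed point, or the origin of a listed thing).
The state is a dict: "time": time; "joint_positions": joint angles; "qvel": joint speeds; "joint_torque": joint torques, N m; "tool_pos": TCP position; "ee_rot": TCP orientation; "wrist_force": force on the tool from outside, world axes, zero at the start; "wrist_torque": the same for the moment, N m; "width": finger opening in m.
Only numpy, scipy, OpenCV 4.12 (cv2) and the standard library are available. Lean on these libraries where they do the work, as an engineer would, in place of code of your own. Each camera call takes 0.05 s, during which the arm holds its last target.

### The job

Get the counter-cleaner jug ready to draw a dose. Slide the steel dosing cup along the counter, without lifting it, until the tap's spout hangs over the middle of its mouth, and let go of it, so that it catches the drip when the jug gets air; only then press the jug's push-and-turn safety cap down, twist it about 60 degrees counter-clockwise (seen from above) while pressed, and lift it off straight up. Finish while holding the cap level in the gripper about 5 cm above the neck it came from, and leave everything else on the counter where it is.

Things in the scene. Friction and masses are not known exactly. Their poses are not given: they have to be found in the camera images.
- jug: white plastic cleaner jug, 84 x 96 x 122 mm, on a four-legged steel stand, 256 mm high with the cap; fixed, it does not move or tip. Origin: on the counter under the jug's middle. Its -x axis points out of the front, where the tap is; z up. The handle at the back reaches 74 mm from the middle (heights 105 to 194 mm). The shoulder round the neck is flat at height 210 mm.
- tap_tip (a point): lower end of the tap's spout (11 mm across), 87 mm in front of the jug's middle, 57 mm above the counter. The tap reaches 99 mm in front of the jug's middle, and its black cross handle is 46 mm wide and tops out at height 132 mm.
- neck (a point): foot of the jug's neck on the neck's axis, 214 mm above the counter, 12 mm in front of the jug's middle, with the jug's axes. The neck's rim is 28 mm above this point; a collar of 25 mm radius round its foot, 2.5 mm high, stops the pressed cap.
- cap: grey ribbed round push-and-turn cap, 52 mm in diameter, 34 mm high, 50 g. Origin: centre of its underside; z up. Locked on the neck, its underside is 8 mm above neck and its axes are parallel to the jug's. Three tabs inside hook into notched lugs on the neck. It counts as pressed from 3 mm down and as twisted from 40 degrees.
- cap_top (a point): centre of the cap's top, 34 mm above its underside. Pressing: a spring inside pushes the cap up with about 6 N when locked and 0.7 N more for each mm it is pressed; the tabs clear the notches from 3.5 mm down; at 5.5 mm (about 10 N) there is a hard stop. A flower pot on the shelf behind (heights 250 to 380 mm) begins 0.61 m ahead of the robot.
- cap_grip (a point): on the cap's axis, half way up (17 mm above its underside). Turning: only counter-clockwise seen from above and only while pressed; after 41 to 80 degrees of turn the tabs stand in the gaps between the lugs and the cap comes straight up; at about 80 degrees it meets a stop. Clockwise it cannot turn.
- cup: round steel dosing cup, 57 mm across the rim, 45 mm high, about 120 g, with a flat handle. Origin: centre of its underside; z up. The handle leaves along its own -x axis, rises to height 69 mm, is level from 62 to 128 mm from the cup's axis, 12 mm wide and 4.5 mm thick.
- cup_mouth (a point): centre of the cup's mouth, on its axis, 45 mm above its underside
- cup_grip (a point): middle of the level part of the cup's handle, 92 mm from the cup's axis along its -x, 69 mm above its underside; the handle runs along the cup's x axis here. The clear bin to its left is 115 mm high and fixed.
- tin: bystander: round tin, 58 mm across, 72 mm high, origin under its middle
- labels: bystander: small stack of white gift labels, 31 x 45 x 10 mm, origin under its middle
- bar_a: bystander: wrapped butter bar lying behind the clear bin, 57 x 101 x 25 mm, origin under its middle
- ring_a: bystander: ring cake in a film bag, 90 x 94 x 25 mm, origin under its middle
- ring_b: bystander: another ring cake in a film bag, 90 x 94 x 24 mm, origin under its middle

How it is judged:
By the outcome, as a careful person would: the job done as asked, in the order asked, and still so for the second after the job is handed in, while the arm keeps its last pose, push and grip.
It also fails if it takes over 61 s, if anything falls off the work surface, if the arm or the gripper's body presses on something with over 40 N, if the wrist force passes 120 N, or if a joint passes its speed limit or range.

## Working session

There is one attempt and no reset: what is moved stays moved. The work goes in short steps, Python scripts to look and compute and a tool call to move; the robot and the scene stay as the last step left them, time stands still between calls to the robot, and variables do not carry over. Pictures are saved under pics/ and viewed, and the job is handed in when it is done.

Besides the shell and the picture viewer there is one more tool, called in YAML: its name, and indented under it one key for each argument. carry_out: Moves the arm, as the interface text tells. Its arguments: {"type":"object","properties":{"deltas":{"type":"string"}},"required":["deltas"]}

```bash
ls; mkdir -p pics; cat > h.py <<'E'
import numpy as np, cv2
from scipy.spatial.transform import Rotation as Ro
from bench import robot
def w(s,p):
    R=cv2.Rodrigues(np.array(s["rvec"],float))[0]; return R.T@(np.array(p,float)-np.array(s["tvec"],float).ravel())
def save(s,n): cv2.imwrite(f"pics/{n}.png",s["pixels"][...,::-1])
def cloud(s):
    K=np.array(s["camera_matrix"]);z=s["range_z"];v,u=np.mgrid[:z.shape[0],:z.shape[1]]
    P=np.stack([(u-K[0,2])/K[0,0]*z,(v-K[1,2])/K[1,1]*z,z],-1)
    R=cv2.Rodrigues(np.array(s["rvec"],float))[0]
    W=(P-np.array(s["tvec"],float).ravel())@R
    W[z==0]=np.nan
    return W
E
python3 - <<'E'
from h import *
np.set_printoptions(precision=4,suppress=True)
o=robot.get_obs();print(o)
for n in ["side","top"]:
    s=robot.snapshot(n);save(s,n+"0")
    np.savez(f"{n}0.npz",**{k:s[k] for k in["pixels","range_z","camera_matrix","rvec","tvec"]})
    for t in ["jug","tap_tip","neck","cap","cap_top","cap_grip","cup","cup_mouth","cup_grip","tin","labels","bar_a","ring_a"]:
        print(n,t,[(w(s,d["at"]).round(4).tolist(),round(d["p"],2)) for d in robot.place_of(s,t)[:3]])
E
```

```text
pics
{'time': 0.0, 'joint_positions': array([ 1.1679,  0.088 ,  1.3723,  0.    ,  1.6836, -0.1031]), 'qvel': array([-0.0013,  0.0018,  0.0008, -0.0008,  0.0017, -0.0016]), 'joint_torque': array([ -0.0016, -34.0171, -30.2431,   0.0716,   0.0329,  -0.0002]), 'tool_pos': array([0.1622, 0.525 , 0.2043]), 'ee_rot': array([-3.1394, -0.0002,  2.8418]), 'wrist_force': array([-0.0615,  0.0912, -0.344 ]), 'wrist_torque': array([ 0.0267, -0.0432,  0.0433]), 'width': 0.09400849657977538}
side jug [([0.486, -0.2942, 0.0597], 0.68)]
side tap_tip [([0.4865, -0.29, 0.0638], 0.62)]
side neck [([0.4979, -0.3616, 0.2143], 0.96), ([0.3707, -0.4038, 0.0005], 0.6)]
side cap [([0.502, -0.3629, 0.2254], 0.86), ([0.507, -0.1009, 0.0727], 0.3)]
side cap_top [([0.5004, -0.3607, 0.2588], 0.91)]
side cap_grip [([0.5044, -0.3598, 0.2422], 0.69), ([0.503, -0.3572, 0.2587], 0.34)]
side cup [([0.5848, -0.1536, -0.0011], 0.93)]
side cup_mouth [([0.5787, -0.1524, 0.0461], 0.58)]
side cup_grip [([0.5094, -0.1011, 0.0735], 0.83)]
side tin [([0.3679, -0.4013, 0.0005], 0.71)]
side labels [([0.364, -0.2695, 0.0013], 0.56),
[... 204 characters left out ...]
]
top tap_tip [([0.4902, -0.2865, 0.0556], 0.71)]
top neck [([0.5043, -0.3617, 0.2126], 0.78), ([0.4997, -0.3615, 0.2413], 0.55)]
top cap [([0.5059, -0.3586, 0.2282], 0.87)]
top cap_top [([0.5036, -0.3589, 0.2583], 0.87)]
top cap_grip []
top cup [([0.5781, -0.1467, -0.0022], 0.6)]
top cup_mouth [([0.5826, -0.1525, 0.0434], 0.76), ([0.7097, 0.0924, 0.0036], 0.6)]
top cup_grip [([0.5076, -0.0994, 0.0659], 0.68)]
top tin [([0.3704, -0.3995, -0.0024], 0.81), ([0.56, 0.0916, 0.0029], 0.62)]
top labels [([0.3609, -0.2681, -0.0007], 0.55), ([0.4994, -0.3596, 0.2393], 0.24)]
top bar_a []
top ring_a [([0.5589, 0.0931, 0.0025], 0.95), ([0.487, -0.2857, 0.0567], 0.66), ([0.7087, 0.0924, 0.0044], 0.53)]
```

View pics/side0.png

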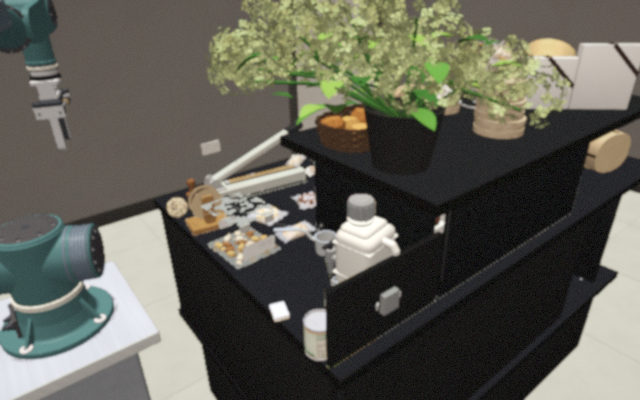

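View pics/top0.png

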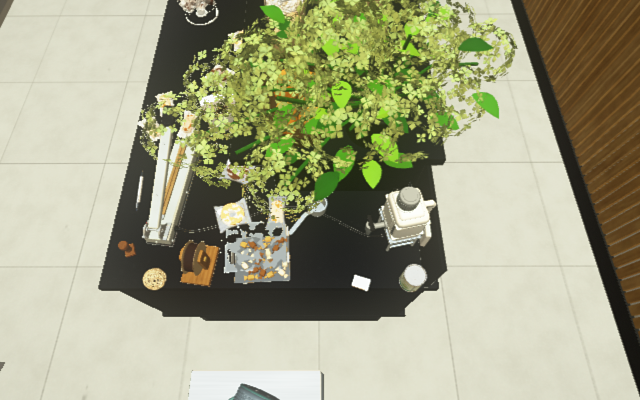

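```bash
python3 - <<'E'
from h import *
np.set_printoptions(precision=3,suppress=True,linewidth=220)
H=None
C=[cloud(np.load(n+"0.npz")) for n in["side","top"]]
def hm(W,x0,x1,y0,y1,r):
    P=W.reshape(-1,3);P=P[np.isfinite(P[:,0])]
    nx=int(round((x1-x0)/r));ny=int(round((y1-y0)/r))
    M=np.full((nx,ny),-1.)
    i=((P[:,0]-x0)//r).astype(int);j=((P[:,1]-y0)//r).astype(int)
    k=(i>=0)&(i<nx)&(j>=0)&(j<ny)
    np.maximum.at(M,(i[k],j[k]),P[k,2]);return M
for W in C:
    M=hm(W,.3,.8,-.52,.2,.02)
    print("cols y from .19 to -.51")
    for a in range(M.shape[0]-1,-1,-1): print("%.2f"%(.31+.02*a-.01+0.0),' '.join("%4d"%(v*1000) if v>-1 else "   ." for v in M[a][::-1]))
E
python3 - <<'E'
import cv2
t=cv2.imread('pics/top0.png');cv2.imwrite('pics/top0c.png',cv2.resize(t[170:310,180:460],None,fx=2.8,fy=2.8,interpolation=2))
t=cv2.imread('pics/side0.png');cv2.imwrite('pics/side0c.png',cv2.resize(t[130:360,180:460],None,fx=2.5,fy=2.5,interpolation=2))
E
```

```text
cols y from .19 to -.51
0.78    2    4    2    .    .    .    .    .    .    .  313  470    .    .  457  410  414  464    .  533  532  534  526  503  501  500  515  518  527  501  437  251  524  515  482  480
0.76    3    1    2    0    .    .    .    .    .    .  457  490  528  318  516  504  457  440  517    .    .  529  522  501  510  529  527  531  526  533  533  426  523  518  489  480
0.74    1    1    4    .   15    .    .    .    .    .  421  310  310  524  516  296    .  552  555  562  560  559  523  495  532  580  542  519  547  534  530  444  514  509  495  500
0.72    1    3    3    .   20   22   20  248  452  411    .  305    .  306  306  541  546  563  569  578  578  570  556  580  580  580  581  581  580  544  516  515  509  489  499  501
0.70    2    2    1    .   21  433   24  408  486  408  405  516  526  513  304  541  545  466  497  498  577  579  580  580  580  554  556  406  577  555  539  519  470  477  488  489
0.68    2    2    9   20  453  456  484  251  485  250  531  546    .    .  517  556  469  578  579  579  580  580  581  573  551  520  569  568  562  
[... 7497 characters left out ...]
  117  118  118  113  460  506  509  518  512  511  483    6    5    4    5   15   15   12    6    4    3   73   74   74  173  174    7 -828 -829
0.34   16   18   20   19    5    5    3    4    4    5    4    6    3  487    5  497    5    4    4    6    5    5   11   14   14    6    4    5   73   75   74  174  173    8 -828 -829
0.32 -833 -834 -831 -830 -830 -823 -831 -829 -832 -831 -826 -833 -827 -833 -829 -832 -832 -826 -828 -832 -834 -827 -829 -830 -827 -826 -832 -829 -832   68   66 -830 -834 -829 -827 -834
0.30 -832 -829 -831 -828 -832 -833 -831 -831 -826 -831 -831 -827 -829 -833 -828 -832 -830 -825 -833 -834 -827 -830 -829 -836 -828 -832 -831 -833 -828 -829 -830 -832 -835 -827 -828 -831
```

View pics/top0c.png

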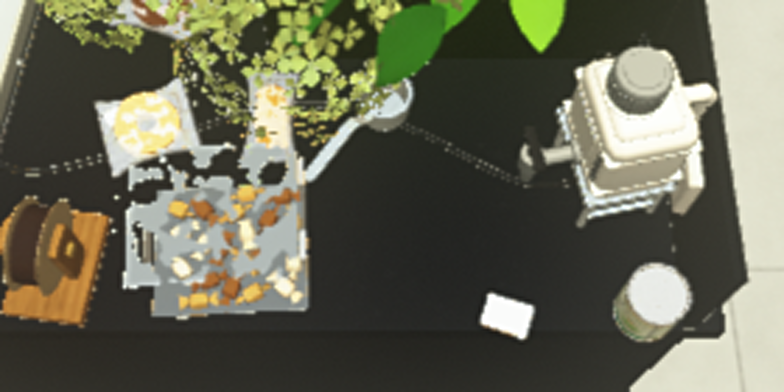

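View pics/side0c.png

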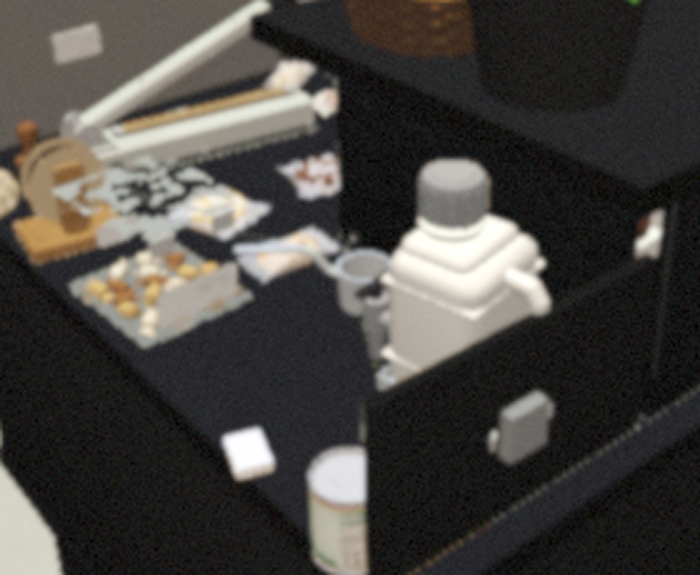

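```bash
python3 - <<'E'
from h import *
np.set_printoptions(precision=4,suppress=True,linewidth=200)
for n in["side","top"]:
    W=cloud(np.load(n+"0.npz")).reshape(-1,3);W=W[np.isfinite(W[:,0])]
    k=(abs(W[:,2]-.25)<.006)&(W[:,0]>.3)&(abs(W[:,1])<.5)
    P=W[k];print(n,"shelf",len(P)); 
    for y in np.arange(-.45,.2,.05):
        q=P[abs(P[:,1]-y)<.025]
        if len(q): print(round(y,2),q[:,0].min().round(3),np.percentile(q[:,0],5).round(3),len(q))
    k=(abs(W[:,2]-.115)<.008)&(W[:,0]>.3)&(W[:,0]<.55)&(abs(W[:,1]-0.02)<.12)
    P=W[k];print("bin",len(P),P.min(0),P.max(0)); 
    for x in np.arange(.34,.52,.02):
        q=P[abs(P[:,0]-x)<.01]
        if len(q): print(round(x,2),q[:,1].min(),q[:,1].max())
    k=(W[:,2]>.05)&(W[:,2]<.085)&(W[:,0]>.44)&(W[:,0]<.56)&(W[:,1]<-.05)&(W[:,1]>-.16)
    P=W[k];print("handle",len(P))
    if len(P)>5:
        c=P.mean(0);u,s,v=np.linalg.svd(P-c);print(c,v[0],s,np.sort(P[:,2])[::5]);t=(P-c)@v[0];print(c+t.min()*v[0],c+t.max()*v[0])
    # cap top circle
    k=(W[:,2]>.25)&(W[:,2]<.265)&(abs(W[:,0]-.502)<.05)&(abs(W[:,1]+.361)<.05)
    P=W[k];print("cap",len(P),cv2.minEnclosingCircle(P[:,:2].astype(np.float32)),np.median(P,0))
    k=(W[:,2]>.035)&(W[:,2]<.055)&(abs(W[:,0]-.58)<.05)&(abs(W[:,1]+.152)<.05)
    P=W[k]
    if len(P)>3: print("cup rim",len(P),cv2.minEnclosingCircle(P[:,:2].astype(np.float32)),P.mean(0))
E
```

```text
side shelf 12604
-0.45 0.598 0.616 2880
-0.4 0.48 0.6 3152
-0.35 0.476 0.601 2440
-0.3 0.598 0.603 1164
-0.25 0.599 0.602 731
-0.2 0.599 0.602 663
-0.15 0.599 0.601 503
-0.1 0.598 0.601 321
-0.05 0.598 0.601 249
-0.0 0.598 0.601 263
0.05 0.598 0.6 169
bin 708 [ 0.3643 -0.0875  0.1073] [0.4993 0.0789 0.118 ]
0.36 0.008756943446448087 0.07284684211350959
0.38 -0.0863738175840098 0.07589526719191264
0.4 -0.08753435583819616 0.0761578920238507
0.42 -0.08224028569953513 0.07749341847627546
0.44 -0.0758539471827946 0.07820549960616821
0.46 -0.08177635153249424 0.07892712473829717
0.48 -0.08185284793846187 0.07614201856385308
0.5 -0.06898953787841887 0.05451040713200085
handle 152
[ 0.5095 -0.1046  0.0667] [ 0.8399 -0.5413  0.0389] [0.386  0.0886 0.0494] [0.05   0.051  0.0515 0.0531 0.0555 0.0574 0.0614 0.0645 0.0666 0.0671 0.0676 0.068  0.0684 0.0692 0.0697 0.0699 0.0701 0.0703 0.0704 0.0707 0.0708 0.0711 0.0713 0.0714 0.0715 0.0716 0.0716 0.0719
 0.0723 0.0727 0.0736]
[ 0.4471 -0.0644  0.0638] [ 0.5503 -0.131   0.0686]
cap 315 ((0.501274585723877, -0.36489588022232056), 0.0253671668469905
[... 625 characters left out ...]
 -0.070760709263869 0.09176333825860049
0.46 -0.07750931825884882 0.08148877161864562
0.48 -0.07440092162667465 0.0818716665945449
0.5 -0.0556377137485615 0.05815971162778387
handle 130
[ 0.5122 -0.101   0.0699] [-0.8019  0.5884  0.1036] [0.2851 0.0424 0.0409] [0.0521 0.0566 0.0644 0.0671 0.068  0.0684 0.0686 0.0689 0.0696 0.0701 0.0704 0.0706 0.0708 0.071  0.0712 0.0714 0.0718 0.072  0.0723 0.0725 0.0727 0.0729 0.0733 0.0734 0.0739 0.0744]
[ 0.5514 -0.1298  0.0648] [ 0.4792 -0.0768  0.0742]
cap 357 ((0.5016533732414246, -0.3594008982181549), 0.026019161567091942) [ 0.4985 -0.3589  0.2569]
cup rim 69 ((0.5743197202682495, -0.14903342723846436), 0.033712148666381836) [ 0.5681 -0.1556  0.0443]
```

```bash
cat > plan.py <<'E'
import sys,json,os
import numpy as np
from scipy.spatial.transform import Rotation as Ro
F='cmd.json'
def load():
    if not os.path.exists(F):
        return np.array([.162,.525,.206]),Ro.from_euler('xyz',[np.pi,0,2.8419])
    d=json.load(open(F));return np.array(d['p']),Ro.from_quat(d['q'])
def apply(last):  # last row: mm & rad
    p,R=load();v=np.array(last,float)
    p2=p+R.apply(v[:3]/1000);R2=R*Ro.from_rotvec(v[3:6])
    json.dump({'p':p2.tolist(),'q':R2.as_quat().tolist()},open(F,'w'));return p2,R2
def rows(delta,n=8,hold=0,c=0):
    m=n-hold
    return "; ".join(" ".join(f"{x:g}" for x in np.r_[np.round(np.array(delta[:3])*min(k,m)/m,1),np.round(np.array(delta[3:])*min(k,m)/m,3),c]) for k in range(1,n+1))
def to(pt,yaw,frac=1):
    p,R=load();y0=R.as_euler('xyz')[2]
    d=R.inv().apply((np.array(pt)-p))*1000*frac
    # keep it vertical: correct tilt, direct yaw (no wrap)
    rz=-(yaw-y0)*frac
    return np.r_[d,0,0,rz]
E
python3 - <<'E'
from h import *
from plan import *
for n in["side","top"]:
    W=cloud(np.load(n+"0.npz")).reshape(-1,3);W=W[np.isfinite(W[:,0])]
    k=(W[:,0]>.2)&(W[:,0]<.48)&(W[:,1]>.05)&(W[:,1]<.5);P=W[k]
    for y in np.arange(.1,.5,.05):
        q=P[abs(P[:,1]-y)<.025];print(round(y,2),q[:,2].max().round(3) if len(q) else None,end='; ')
d=to([.505,-.097,.2],-.625,.25);print(d);print(rows(d))
E
```

```text
0.1 0.476; 0.15 0.118; 0.2 0.118; 0.25 0.084; 0.3 0.068; 0.35 0.064; 0.4 0.004; 0.45 0.586; 0.1 0.504; 0.15 0.468; 0.2 0.119; 0.25 0.08; 0.3 0.078; 0.35 0.067; 0.4 0.062; 0.45 0.006; [-127.83562067 -123.25326198    1.5           0.            0.
    0.866725  ]
-16 -15.4 0.2 0 0 0.108 0; -32 -30.8 0.4 0 0 0.217 0; -47.9 -46.2 0.6 0 0 0.325 0; -63.9 -61.6 0.7 0 0 0.433 0; -79.9 -77 0.9 0 0 0.542 0; -95.9 -92.4 1.1 0 0 0.65 0; -111.9 -107.8 1.3 0 0 0.758 0; -127.8 -123.3 1.5 0 0 0.867 0
```

carry_out:
  deltas: "-16 -15 0 0 0 0.108 0; -32 -31 0 0 0 0.217 0; -48 -46 0 0 0 0.325 0; -64 -62 0 0 0 0.433 0; -80 -77 0 0 0 0.542 0; -96 -92 0 0 0 0.65 0; -112 -108 0 0 0 0.758 0; -128 -123 0 0 0 0.867 0"

```text
time: 2.07
tool_pos: [0.2487, 0.3692, 0.2056]
ee_rot: [3.141, -0.0, 1.97]
wrist_force: [-0.2, 0.1, 1.1]
width: 0.094
```

```bash
python3 - <<'E'
from plan import *
print(apply([-128,-123,0,0,0,.867]))
d=to([.505,-.097,.2],-.625,1/3);print(rows(d))
apply(d);print(rows(to([.505,-.097,.2],-.625,1/2)))
E
```

```text
(array([0.24798182, 0.36969344, 0.206     ]), Rotation.from_matrix(array([[-3.93194786e-01,  9.19455197e-01,  3.61548278e-17],
                            [ 9.19455197e-01,  3.93194786e-01,  1.17006095e-16],
                            [ 9.33659723e-17,  7.92489308e-17, -1.00000000e+00]])))
-22.1 2.2 0.2 0 0 0.108 0; -44.2 4.4 0.5 0 0 0.217 0; -66.3 6.6 0.7 0 0 0.325 0; -88.4 8.8 1 0 0 0.433 0; -110.5 11 1.2 0 0 0.542 0; -132.5 13.2 1.5 0 0 0.65 0; -154.6 15.4 1.7 0 0 0.758 0; -176.7 17.6 2 0 0 0.867 0
-12.6 18.3 0.2 0 0 0.108 0; -25.2 36.5 0.5 0 0 0.217 0; -37.9 54.8 0.7 0 0 0.325 0; -50.5 73 1 0 0 0.433 0; -63.1 91.3 1.2 0 0 0.542 0; -75.7 109.6 1.5 0 0 0.65 0; -88.4 127.8 1.7 0 0 0.758 0; -101 146.1 2 0 0 0.867 0
```

carry_out:
  deltas: "-22 2 0 0 0 0.108 0.3; -44 4 0 0 0 0.217 0.3; -66 6 0 0 0 0.325 0.3; -88 9 0 0 0 0.433 0.4; -110 11 0 0 0 0.542 0.4; -132 13 0 0 0 0.65 0.5; -155 15 0 0 0 0.758 0.5; -177 18 0 0 0 0.867 0.55"

```text
time: 2.73
tool_pos: [0.3349, 0.2134, 0.2057]
ee_rot: [3.141, -0.001, 1.102]
wrist_force: [0.6, 0.6, -0.7]
width: 0.0448
```

```bash
rm cmd.json; python3 - <<'E'
from plan import *
apply([-128,-123,0,0,0,.867]);print(apply([-177,18,0,0,0,.867])[0])
print(rows(to([.505,-.097,.2],-.625,1/2)))
apply([-101,146,0,0,0,.867]);print(rows(to([.505,-.097,.2],-.625,1)))
E
```

```text
[0.33412749 0.21402738 0.206     ]
-12.6 18.2 0.4 0 0 0.108 0; -25.2 36.5 0.7 0 0 0.217 0; -37.9 54.7 1.1 0 0 0.325 0; -50.5 72.9 1.5 0 0 0.433 0; -63.1 91.2 1.9 0 0 0.542 0; -75.7 109.4 2.2 0 0 0.65 0; -88.4 127.7 2.6 0 0 0.758 0; -101 145.9 3 0 0 0.866 0
5.7 21.4 0.7 0 0 0.108 0; 11.4 42.8 1.5 0 0 0.216 0; 17.2 64.2 2.2 0 0 0.325 0; 22.9 85.7 3 0 0 0.433 0; 28.6 107.1 3.7 0 0 0.541 0; 34.3 128.5 4.5 0 0 0.649 0; 40.1 149.9 5.2 0 0 0.758 0; 45.8 171.3 6 0 0 0.866 0
```

carry_out:
  deltas: "-13 18 0 0 0 0.108 0.55; -25 36 0 0 0 0.217 0.55; -38 55 0 0 0 0.325 0.55; -50 73 0 0 0 0.433 0.55; -63 91 0 0 0 0.542 0.55; -76 109 0 0 0 0.65 0.55; -88 128 0 0 0 0.758 0.55; -101 146 0 0 0 0.867 0.55"

```text
time: 3.4
tool_pos: [0.4206, 0.0579, 0.2057]
ee_rot: [-3.142, -0.001, 0.235]
wrist_force: [0.0, 0.0, 0.3]
width: 0.0424
```

carry_out:
  deltas: "5 21 0 0 0 0.108 0.55; 11 43 0 0 0 0.216 0.55; 16 64 0 0 0 0.325 0.55; 21 86 0 0 0 0.433 0.55; 26 107 0 0 0 0.541 0.55; 31 128 0 0 0 0.649 0.55; 36 150 0 0 0 0.758 0.55; 41 171 0 0 0 0.866 0.55"

```text
time: 4.07
tool_pos: [0.501, -0.0985, 0.2055]
ee_rot: [-3.141, -0.0, -0.631]
wrist_force: [-0.1, 0.4, -0.6]
width: 0.0422
```

```bash
python3 - <<'E'
from h import *
from plan import *
np.set_printoptions(precision=4,suppress=True,linewidth=200)
print(apply([41,171,0,0,0,.866])[0])
print(robot.get_obs())
s=robot.snapshot("wrist");save(s,"wrist1")
np.savez("wrist1.npz",**{k:s[k] for k in["pixels","range_z","camera_matrix","rvec","tvec"]})
print("cam",w(s,[0,0,0]), "dir",w(s,[0,0,1])-w(s,[0,0,0]))
for t in ["cup","cup_mouth","cup_grip","tap_tip","cap_top","neck"]:
    print(t,[(w(s,d["at"]).round(4).tolist(),round(d["p"],2)) for d in robot.place_of(s,t)[:3]])
E
```

```text
[ 0.5003 -0.0978  0.206 ]
{'time': 4.0667, 'joint_positions': array([-0.3053, -0.0009,  1.4621,  0.0001,  1.6802,  1.8963]), 'qvel': array([-0.371 ,  0.3532, -0.3507,  0.0028, -0.0026,  0.9164]), 'joint_torque': array([  1.02  , -31.7306, -29.4044,  -0.079 ,  -0.0401,  -0.7745]), 'tool_pos': array([ 0.501 , -0.0985,  0.2055]), 'ee_rot': array([-3.1415, -0.0002, -0.6308]), 'wrist_force': array([-0.13  ,  0.4119, -0.5783]), 'wrist_torque': array([0.0342, 0.1396, 0.0193]), 'width': 0.04220111211039747}
cam [ 0.5701 -0.1474  0.3848] dir [-0.2335  0.1701 -0.9574]
cup [([0.5781, -0.1487, -0.0018], 0.82)]
cup_mouth [([0.5799, -0.1539, 0.0435], 0.82), ([0.5625, 0.0936, -0.0032], 0.7)]
cup_grip [([0.5029, -0.0991, 0.0691], 0.94), ([0.5783, -0.1528, 0.0476], 0.67)]
tap_tip [([0.4873, -0.2872, 0.0592], 0.69)]
cap_top []
neck []
```

View pics/wrist1.png

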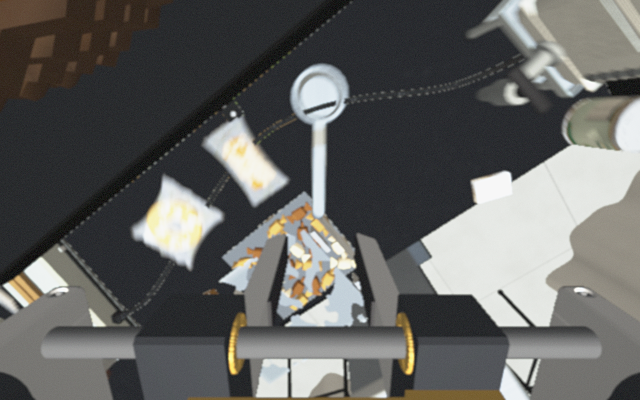

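carry_out:
  deltas: "-10 8 0 0 0 -0.05 0.55; -20 16 0 0 0 -0.15 0.55; -32 24 0 0 0 -0.26 0.55; -32 24 0 0 0 -0.38 0.55; -32 24 0 0 0 -0.5 0.55; -32 24 0 0 0 -0.62 0.55; -32 24 0 0 0 -0.74 0.55; -32 24 0 0 0 -0.86 0.55"

```text
time: 5.08
tool_pos: [0.4603, -0.0971, 0.2058]
ee_rot: [3.141, -0.001, 0.243]
wrist_force: [0.7, 0.2, 0.7]
width: 0.0424
```

carry_out:
  deltas: "0 0 0 0 0 -0.12 0.55; 0 0 0 0 0 -0.24 0.55; 0 0 0 0 0 -0.36 0.55; 0 0 0 0 0 -0.48 0.55; 0 0 0 0 0 -0.6 0.55; 0 0 0 0 0 -0.72 0.55; 0 0 0 0 0 -0.84 0.55; 0 0 0 0 0 -0.96 0.55"

```text
time: 5.75
tool_pos: [0.4604, -0.0971, 0.2058]
ee_rot: [3.141, -0.0, 1.203]
wrist_force: [-0.6, -0.6, 0.4]
width: 0.0423
```

carry_out:
  deltas: "0 0 0 0 0 -0.12 0.55; 0 0 0 0 0 -0.24 0.55; 0 0 0 0 0 -0.36 0.55; 0 0 0 0 0 -0.48 0.55; 0 0 0 0 0 -0.6 0.55; 0 0 0 0 0 -0.72 0.55; 0 0 0 0 0 -0.84 0.55; 0 0 0 0 0 -0.96 0.55"

```text
time: 6.42
tool_pos: [0.4604, -0.0971, 0.2058]
ee_rot: [3.141, 0.0, 2.163]
wrist_force: [0.4, -1.2, 0.1]
width: 0.0421
```

```bash
python3 - <<'E'
from h import *
from plan import *
np.set_printoptions(precision=4,suppress=True,linewidth=200)
apply([-32,24,0,0,0,-.86]);apply([0,0,0,0,0,-.96]);p,R=apply([0,0,0,0,0,-.96]);print(p,R.as_euler('xyz'))
o=robot.get_obs();print(o['time'],o['tool_pos'],o['ee_rot'],o['joint_positions'])
s=robot.snapshot("wrist");save(s,"wrist2")
for t in ["cup","cup_mouth","cup_grip","tap_tip","cap_top"]:
    print(t,[(w(s,d["at"]).round(4).tolist(),round(d["p"],2)) for d in robot.place_of(s,t)[:3]])
# handle from wrist1
s=np.load("wrist1.npz");W=cloud(s).reshape(-1,3);W=W[np.isfinite(W[:,0])]
k=(W[:,2]>.06)&(W[:,2]<.085)&(W[:,0]>.45)&(W[:,0]<.535)&(W[:,1]<-.05)&(W[:,1]>-.14)
P=W[k]; Q=P[abs((P[:,:2]-[.505,-.098])@[.585,.811])<.014]
c=Q.mean(0);v=np.linalg.svd(Q-c)[2];t=(Q-c)@v[0];print("handle",len(P),len(Q),c,v[0],c+t.min()*v[0],c+t.max()*v[0],np.percentile(Q[:,2],[5,50,95]))
q=(Q-c)@np.array([-v[0][1],v[0][0],0]);print("width",np.percentile(q,[2,98]))
k=(abs(W[:,2]-.045)<.005)&(np.hypot(W[:,0]-.58,W[:,1]+.152)<.036);P=W[k]
print("rim",len(P),cv2.fitEllipse(P[:,:2].astype(np.float32)),cv2.minEnclosingCircle(P[:,:2].astype(np.float32)))
k=(abs(W[:,2]-.112)<.012)&(W[:,0]>.4)&(W[:,0]<.55)&(W[:,1]<-.02);P=W[k];print("bin",len(P),P[P[:,1].argmin()],P[P[:,0].argmax()])
print(rows(to([.505,-.0975,.15],2.52)))
E
```

```text
[ 0.4603 -0.0986  0.206 ] [ 3.1416 -0.      2.1549]
6.4167 [ 0.4604 -0.0971  0.2058] [3.1409 0.0004 2.163 ] [-0.3287 -0.0917  1.5487  0.0003  1.684  -0.9208]
cup [([0.5789, -0.1499, 0.0004], 0.9)]
cup_mouth [([0.5816, -0.1523, 0.044], 0.64)]
cup_grip [([0.502, -0.0962, 0.0686], 0.92)]
tap_tip [([0.5808, -0.1512, 0.0441], 0.23)]
cap_top [([0.3662, -0.4006, 0.0036], 0.74)]
handle 690 690 [ 0.5091 -0.0979  0.0712] [-0.803   0.596   0.0046] [ 0.5377 -0.1191  0.071 ] [ 0.4802 -0.0765  0.0713] [0.07   0.0712 0.0724]
width [-0.0063  0.0055]
rim 816 ((0.5818074941635132, -0.15031805634498596), (0.05109446123242378, 0.05808977410197258), 55.04925537109375) ((0.5792439579963684, -0.14799374341964722), 0.033396366983652115)
bin 5079 [ 0.4515 -0.3482  0.1099] [ 0.5448 -0.3234  0.1088]
-3 4.7 7 0 0 -0.046 0; -5.9 9.5 14 0 0 -0.091 0; -8.9 14.2 21 0 0 -0.137 0; -11.9 18.9 28 0 0 -0.183 0; -14.9 23.7 35 0 0 -0.228 0; -17.8 28.4 42 0 0 -0.274 0; -20.8 33.2 49 0 0 -0.319 0; -23.8 37.9 56 0 0 -0.365 0
```

```bash
cat >> plan.py <<'E'
def sync():
    from bench import robot
    o=robot.get_obs();y=o['ee_rot'][2]
    json.dump({'p':list(map(float,o['tool_pos'])),'q':Ro.from_euler('xyz',[np.pi,0,y]).as_quat().tolist()},open(F,'w'))
    print(o['time'],o['tool_pos'].round(4),o['ee_rot'].round(4),o['wrist_force'].round(1),o['width'])
E
python3 - <<'E'
from plan import *
sync();print(rows(to([.505,-.095,.13],2.503),c=.55))
E
```

```text
6.7167 [ 0.4606 -0.0977  0.2056] [3.1413e+00 2.0000e-04 2.1536e+00] [ 0.2 -0.3 -0.2] 0.042399131958523205
-2.8 4.8 9.5 0 0 -0.044 0.55; -5.5 9.6 18.9 0 0 -0.087 0.55; -8.3 14.5 28.4 0 0 -0.131 0.55; -11.1 19.3 37.8 0 0 -0.175 0.55; -13.9 24.1 47.3 0 0 -0.218 0.55; -16.6 28.9 56.7 0 0 -0.262 0.55; -19.4 33.8 66.2 0 0 -0.306 0.55; -22.2 38.6 75.6 0 0 -0.349 0.55
```

carry_out:
  deltas: "-3 5 10 0 0 -0.05 0.55; -6 11 20 0 0 -0.1 0.55; -9 16 30 0 0 -0.15 0.55; -13 23 43 0 0 -0.2 0.55; -16 28 54 0 0 -0.25 0.55; -19 33 65 0 0 -0.3 0.55; -22 39 76 0 0 -0.35 0.55; -22 39 76 0 0 -0.35 0.55"

```text
time: 7.38
tool_pos: [0.5045, -0.0943, 0.1267]
ee_rot: [-3.14, -0.004, 2.505]
wrist_force: [-0.7, 1.2, -0.6]
width: 0.0422
```

```bash
python3 - <<'E'
from h import *
from plan import *
s=robot.snapshot("wrist");save(s,"wrist3")
print(w(s,[0,0,0]))
sync();print(rows(to([.505,-.095,.05],2.503),c=.55))
W=cloud(s).reshape(-1,3);W=W[np.isfinite(W[:,0])]
Q=W[(abs(W[:,2]-.071)<.004)&(abs((W[:,:2]-[.509,-.098])@[.596,.803])<.014)&(abs((W[:,:2]-[.509,-.098])@[-.803,.596])<.025)]
if len(Q)>20:
    c=Q.mean(0);v=np.linalg.svd(Q-c)[2];print(len(Q),c,v[0])
E
```

```text
[ 0.4382935  -0.04344512  0.30635728]
7.4333 [ 0.5046 -0.0945  0.128 ] [-3.1406 -0.0032  2.5032] [-0.4 -0.1  0.5] 0.042296003106816984
-0.1 -0 9.8 0 0 0 0.55; -0.2 -0 19.5 0 0 0 0.55; -0.2 -0 29.3 0 0 0 0.55; -0.3 -0.1 39 0 0 0 0.55; -0.4 -0.1 48.8 0 0 0 0.55; -0.5 -0.1 58.5 0 0 0 0.55; -0.5 -0.1 68.3 0 0 0 0.55; -0.6 -0.1 78 0 0 0 0.55
792 [ 0.50915049 -0.09834247  0.07108592] [ 8.19642083e-01 -5.72875510e-01  7.11244729e-04]
```

View pics/wrist3.png

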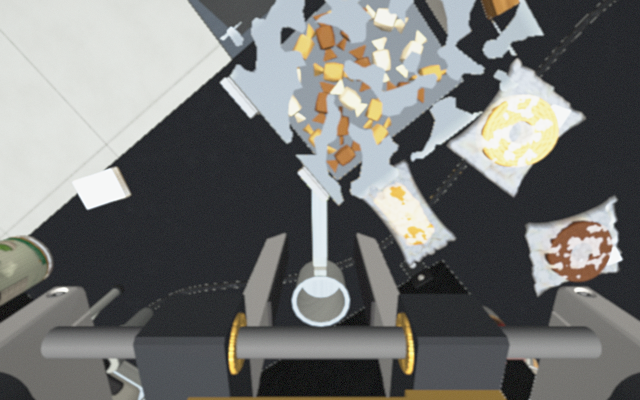

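carry_out:
  deltas: "0 0 10 0 0 0 0.55; 0 0 22 0 0 0 0.55; 0 0 34 0 0 0 0.55; 0 0 46 0 0 0 0.55; 0 0 56 0 0 0 0.55; 0 0 66 0 0 0 0.55; 0 0 74 0 0 0 0.55; 0 0 78 0 0 0 0.55"

```text
time: 8.1
tool_pos: [0.5045, -0.0947, 0.0497]
ee_rot: [-3.141, -0.002, 2.505]
wrist_force: [-1.4, -0.4, 0.7]
width: 0.042
```

```bash
python3 - <<'E'
from h import *
from plan import *
s=robot.snapshot("wrist");save(s,"wrist4")
sync()
E
```

```text
8.15 [ 0.5043 -0.0946  0.0495] [-3.1407e+00 -2.8000e-03  2.5047e+00] [-0.2 -0.1  0.2] 0.0423134358954736
```

View pics/wrist4.png

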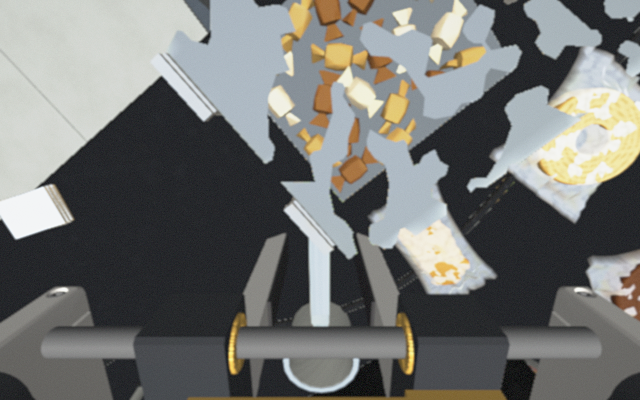

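carry_out:
  deltas: "0 0 0 0 0 0 0.7; 0 0 0 0 0 0 0.8; 0 0 0 0 0 0 1; 0 0 0 0 0 0 1; 0 0 0 0 0 0 1; 0 0 0 0 0 0 1; 0 0 0 0 0 0 1; 0 0 0 0 0 0 1"

```text
time: 8.82
tool_pos: [0.5054, -0.095, 0.0517]
ee_rot: [3.141, 0.0, 2.505]
wrist_force: [0.2, 0.3, 1.0]
width: 0.0114
```

```bash
python3 - <<'E'
from h import *
from plan import *
s=robot.snapshot("side");save(s,"side5")
for t in ["cup","cup_mouth","cup_grip","tap_tip","cap_top"]:
    print(t,[(w(s,d["at"]).round(4).tolist(),round(d["p"],2)) for d in robot.place_of(s,t)[:2]])
sync()
# tap spout from cloud
for n in["side0","top0","wrist1"]:
    W=cloud(np.load(n+".npz")).reshape(-1,3);W=W[np.isfinite(W[:,0])]
    # jug axis
    k=(abs(W[:,0]-.488)<.04)&(abs(W[:,1]+.288)<.035)&(W[:,2]>.045)&(W[:,2]<.14);P=W[k]
    print(n,len(P)); 
    for z in np.arange(.05,.14,.01):
        q=P[abs(P[:,2]-z)<.005]
        if len(q): print("  %.3f"%z,len(q),q.mean(0).round(3),q.min(0)[:2].round(3),q.max(0)[:2].round(3))
E
python3 -c "
import cv2;t=cv2.imread('pics/wrist1.png');cv2.imwrite('pics/w1c.png',cv2.resize(t[0:140,440:640],None,fx=4,fy=4,interpolation=2))"
```

```text
cup [([0.5862, -0.1546, 0.0017], 0.56)]
cup_mouth [([0.583, -0.1504, 0.0471], 0.86), ([0.5011, -0.3622, 0.26], 0.68)]
cup_grip [([0.5085, -0.0996, 0.0714], 0.91)]
tap_tip []
cap_top [([0.5028, -0.3599, 0.2567], 0.9), ([0.5791, -0.1486, 0.0434], 0.54)]
9.1167 [ 0.5053 -0.0949  0.0515] [ 3.1415e+00 -1.0000e-04  2.5048e+00] [-0.8 -0.2  1. ] 0.011407254580168958
side0 288
  0.060 12 [ 0.484 -0.294  0.062] [ 0.48  -0.296] [ 0.49  -0.289]
  0.070 21 [ 0.483 -0.294  0.07 ] [ 0.479 -0.298] [ 0.488 -0.289]
  0.080 27 [ 0.483 -0.294  0.08 ] [ 0.478 -0.299] [ 0.492 -0.287]
  0.090 24 [ 0.481 -0.296  0.091] [ 0.475 -0.3  ] [ 0.49  -0.288]
  0.100 38 [ 0.48  -0.298  0.101] [ 0.475 -0.309] [ 0.485 -0.283]
  0.110 53 [ 0.481 -0.297  0.11 ] [ 0.474 -0.308] [ 0.493 -0.282]
  0.120 43 [ 0.485 -0.295  0.119] [ 0.476 -0.301] [ 0.496 -0.289]
  0.130 70 [ 0.479 -0.293  0.131] [ 0.464 -0.3  ] [ 0.503 -0.281]
top0 197
  0.060 4 [ 0.482 -0.284  0.063] [ 0.48  -0.288] [ 0.486 -0.28 ]
  0.070 4 [ 0.482 -0.285  0.071] [ 0.479 -0.29 ] [ 0.486 -0.28 ]
  0.080 6 [ 0.503 -0.302  0.079] [ 0.478 -0.322] [ 0.527 -0.28
[... 177 characters left out ...]
0.323] [ 0.498 -0.276]
  0.120 24 [ 0.484 -0.284  0.119] [ 0.476 -0.298] [ 0.494 -0.277]
  0.130 73 [ 0.485 -0.286  0.132] [ 0.463 -0.295] [ 0.507 -0.278]
wrist1 2336
  0.060 30 [ 0.49  -0.283  0.062] [ 0.484 -0.289] [ 0.494 -0.28 ]
  0.070 56 [ 0.491 -0.284  0.071] [ 0.483 -0.323] [ 0.526 -0.28 ]
  0.080 100 [ 0.508 -0.303  0.079] [ 0.483 -0.323] [ 0.528 -0.279]
  0.090 106 [ 0.5   -0.29   0.091] [ 0.48  -0.323] [ 0.527 -0.275]
  0.100 298 [ 0.495 -0.296  0.101] [ 0.479 -0.323] [ 0.508 -0.275]
  0.110 484 [ 0.493 -0.303  0.108] [ 0.481 -0.323] [ 0.506 -0.275]
  0.120 291 [ 0.487 -0.281  0.118] [ 0.477 -0.288] [ 0.498 -0.275]
  0.130 971 [ 0.488 -0.286  0.132] [ 0.465 -0.296] [ 0.51  -0.277]
```

View pics/w1c.png

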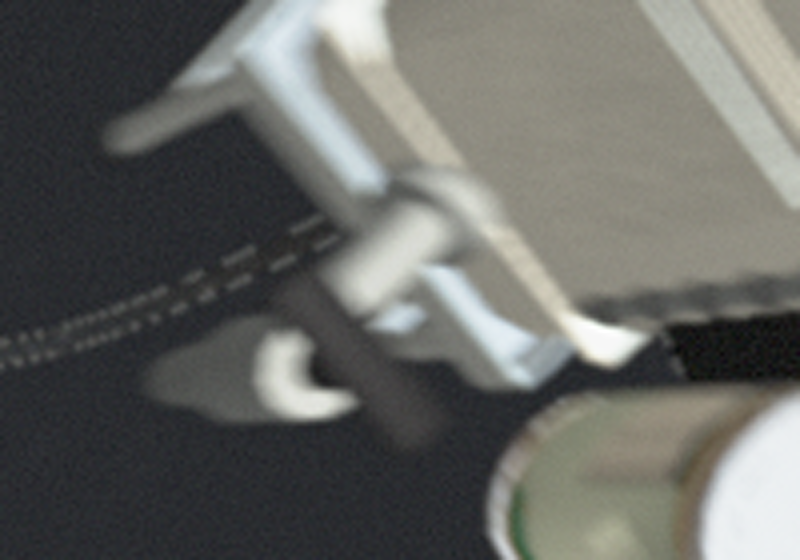

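```bash
python3 - <<'E'
from h import *
for n in["side0","top0","wrist1"]:
    W=cloud(np.load(n+".npz")).reshape(-1,3);W=W[np.isfinite(W[:,0])]
    c=np.array([.504,-.373]);f=np.array([-.19,.982]);s=np.array([.982,.19])
    for z0,z1 in[(.012,.03),(.03,.05),(.05,.075)]:
        P=W[(W[:,2]>z0)&(W[:,2]<z1)];a=(P[:,:2]-c)@f;b=(P[:,:2]-c)@s
        k=(a>.03)&(a<.14)&(abs(b)<.1)
        print(n,z0,np.c_[a[k],b[k]][::max(1,k.sum()//12)].round(3).tolist())
E
```

```text
side0 0.012 [[0.137, -0.099]]
side0 0.03 []
side0 0.05 [[0.084, -0.004], [0.082, -0.007], [0.079, -0.004], [0.087, -0.007], [0.083, -0.006], [0.079, -0.003], [0.087, -0.007], [0.081, -0.008], [0.078, -0.004], [0.086, -0.008], [0.082, -0.007], [0.079, -0.003], [0.083, -0.008], [0.079, -0.006], [0.08, 0.001], [0.081, -0.007], [0.081, -0.002]]
top0 0.012 [[0.042, 0.041], [0.036, 0.038], [0.075, 0.007], [0.067, 0.005], [0.06, 0.001], [0.053, -0.002], [0.04, -0.006], [0.068, 0.002], [0.06, -0.001], [0.053, -0.003], [0.043, -0.008], [0.034, -0.046], [0.036, -0.046]]
top0 0.03 [[0.041, 0.043], [0.04, 0.038], [0.041, 0.039], [0.041, 0.038], [0.046, -0.003], [0.041, -0.005], [0.036, -0.007], [0.043, -0.006], [0.037, -0.01], [0.04, -0.041], [0.037, -0.045], [0.04, -0.043], [0.036, -0.046], [0.037, -0.046]]
top0 0.05 [[0.046, 0.04], [0.042, 0.043], [0.095, 0.0], [0.094, -0.0], [0.093, -0.004], [0.089, -0.007], [0.087, -0.008], [0.04, -0.018], [0.093, -0.005], [0.09, -0.007], [0.088, -0.007], [0.045, -0.045], [0.04, -0.041], [0.041, -0.044], [0.039, -0.045], [0.036, -0.046]]
wrist1 0.012 [[0.032, 0.045], [0.04, 0.045], [0.041, 0.041], [0.041, -0.001], [0.045, -0.003], [0.048, -0.002], [0.053, 0.001], [0.051, -0.003], [0.058, 0.002], [0.055, -0.003], [0.061, 0.001], [0.066, 0.003], [0.074, 0.006]]
wrist1 0.03 [[0.037, 0.047], [0.04, 0.046], [0.041, 0.042], [0.041, 0.042], [0.04, 0.04], [0.031, -0.007], [0.035, -0.005], [0.033, -0.009], [0.038, -0.005], [0.042, -0.003], [0.042, -0.006], [0.035, -0.038], [0.04, -0.042]]
wrist1 0.05 [[0.033, 0.051], [0.039, 0.045], [0.041, 0.043], [0.041, 0.042], [0.045, 0.031], [0.037, -0.038], [0.039, -0.039], [0.04, -0.041], [0.088, 0.007], [0.089, 0.006], [0.092, 0.004], [0.094, 0.003], [0.094, -0.002]]
```

```bash
python3 - <<'E'
from h import *
d=np.load("wrist1.npz");W=cloud(d)
c=np.array([.504,-.373]);f=np.array([-.19,.982]);s=np.array([.982,.19])
a=(W[...,:2]-c)@f;b=(W[...,:2]-c)@s;z=W[...,2]
k=(a>.03)&(a<.08)&(abs(b)<.02)&(z>.006)&(z<.05)
v,u=np.nonzero(k);print(u.min(),u.max(),v.min(),v.max(),k.sum())
im=d["pixels"][...,::-1].copy();im[k]=(0,0,255)
g=np.clip(np.nan_to_num(z)*1500,0,255).astype(np.uint8);g=cv2.applyColorMap(g,cv2.COLORMAP_JET)
A=cv2.resize(im[0:110,450:620],None,fx=4.5,fy=4,interpolation=0);B=cv2.resize(g[0:110,450:620],None,fx=4.5,fy=4,interpolation=0)
cv2.imwrite("pics/tapz.png",cv2.resize(np.vstack([A,B]),(640,590)))
# dashed line heights
for v0 in range(88,104,2): print(v0,(z[v0,380:430:4]*1000).round(0))
E
```

```text
456 524 54 86 433
88 [ 0.  2. -1.  0. -1. -0.  1. -0. -0. nan  5.  5.  5.]
90 [-0.  0.  0.  2. -1.  1.  5.  4.  6.  5.  7.  7.  6.]
92 [-2.  4.  5.  5.  6.  6.  7.  6.  6.  6.  6.  6.  5.]
94 [ 7.  5.  7.  6.  7.  7.  6.  6.  7.  5.  0.  0. -1.]
96 [ 7.  8.  6.  5.  5.  3.  0.  1.  0. -1.  1.  0.  0.]
98 [ 5.  0. -1. -2.  0.  0. -1. -0. -0.  1. -1.  0.  0.]
100 [-2. -0. -0.  0.  0. -1.  0.  1.  2. -1.  0. -0. -0.]
102 [-0.  0. -1.  1. -0. -0.  2. -0. -1.  0. -1. -0.  0.]
```

View pics/tapz.png

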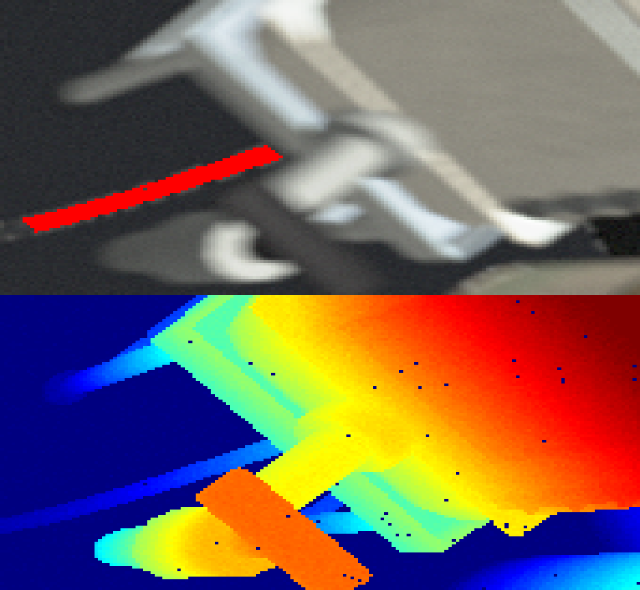

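carry_out:
  deltas: "0 -3 0 0 0 0 1; 0 -9 0 0 0 0 1; 0 -15 0 0 0 0 1; 0 -21 0 0 0 0 1; 0 -28 0 0 0 0 1; 0 -35 0 0 0 0 1; 0 -41 0 0 0 0 1; 0 -45 0 0 0 0 1"

```text
time: 9.78
tool_pos: [0.478, -0.1319, 0.0515]
ee_rot: [-3.142, -0.0, 2.504]
wrist_force: [0.7, 1.2, 1.3]
width: 0.0114
```

```bash
python3 - <<'E'
from h import *
from plan import *
s=robot.snapshot("side");save(s,"side6")
for t in ["cup","cup_mouth"]:
    print(t,[(w(s,d["at"]).round(4).tolist(),round(d["p"],2)) for d in robot.place_of(s,t)[:2]])
sync()
im=s["pixels"][...,::-1];cv2.imwrite("pics/side6c.png",cv2.resize(im[130:340,180:460],None,fx=2.7,fy=2.7,interpolation=2))
E
```

```text
cup [([0.5609, -0.1849, -0.0032], 0.58), ([0.4814, -0.1348, 0.0709], 0.55)]
cup_mouth [([0.5565, -0.1876, 0.0452], 0.71), ([0.5057, -0.3611, 0.2447], 0.32)]
9.9333 [ 0.4783 -0.1317  0.0515] [-3.1413e+00  2.0000e-04  2.5038e+00] [ 0.3 -0.1 -0. ] 0.011195020064134318
```

View pics/side6c.png

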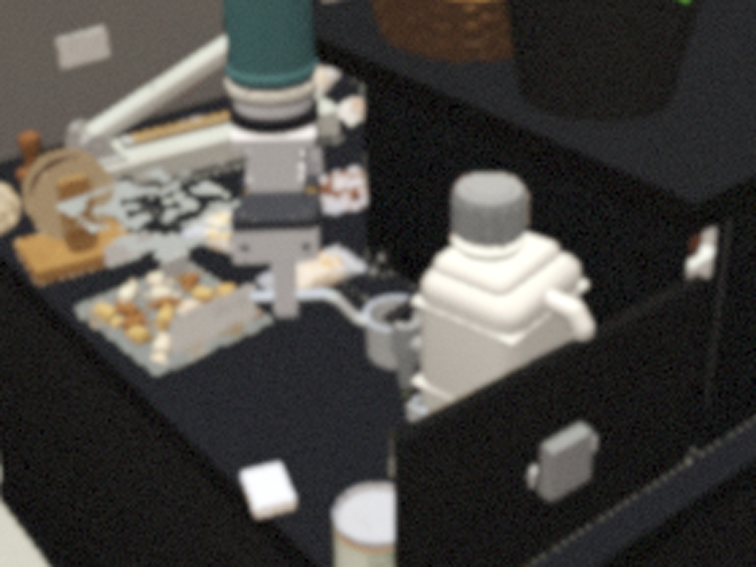

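carry_out:
  deltas: "0 -4 0 0 0 0 1; 0 -12 0 0 0 0 1; -1 -22 0 0 0 0 1; -1 -32 0 0 0 0 1; -2 -42 0 0 0 0 1; -2 -52 0 0 0 0 1; -3 -60 0 0 0 0 1; -3 -64 0 0 0 0 1"

```text
time: 10.6
tool_pos: [0.4422, -0.1856, 0.0515]
ee_rot: [-3.141, 0.0, 2.503]
wrist_force: [1.3, 1.2, 1.4]
width: 0.0116
```

```bash
python3 - <<'E'
from h import *
from plan import *
for n in ["side","top"]:
    s=robot.snapshot(n)
    for t in ["cup","cup_mouth","tap_tip"]:
        print(t,[(w(s,d["at"]).round(4).tolist(),round(d["p"],2)) for d in robot.place_of(s,t)[:2]])
sync();print(to([.4103,-.2297,.0515],2.504))
E
```

```text
cup [([0.5244, -0.2401, -0.0015], 0.79)]
cup_mouth [([0.5168, -0.2419, 0.0481], 0.96)]
tap_tip [([0.4854, -0.2899, 0.062], 0.7)]
cup [([0.5149, -0.2367, -0.0014], 0.52)]
cup_mouth []
tap_tip [([0.4919, -0.2859, 0.0564], 0.72)]
11.0 [ 0.443  -0.1844  0.0514] [-3.1411  0.      2.5051] [0.2 0.  0.1] 0.011675103324125516
[-6.78488300e-01 -5.58661899e+01 -9.98784289e-02  0.00000000e+00
  0.00000000e+00  1.13919198e-03]
```

carry_out:
  deltas: "0 -4 0 0 0 0 1; 0 -12 0 0 0 0 1; 0 -21 0 0 0 0 1; 0 -30 0 0 0 0 1; 0 -39 0 0 0 0 1; 0 -47 0 0 0 0 1; 0 -53 0 0 0 0 1; 0 -56 0 0 0 0 1"

```text
time: 11.67
tool_pos: [0.4089, -0.2303, 0.0515]
ee_rot: [3.142, -0.0, 2.503]
wrist_force: [-0.2, 1.1, 0.5]
width: 0.0115
```

```bash
python3 - <<'E'
from h import *
from plan import *
np.set_printoptions(precision=4,suppress=True,linewidth=200)
for n in ["side","top","wrist"]:
    s=robot.snapshot(n);save(s,n+"8")
    np.savez(n+"8.npz",**{k:s[k] for k in["pixels","range_z","camera_matrix","rvec","tvec"]})
    for t in ["cup","cup_mouth","tap_tip"]:
        print(n,t,[(w(s,d["at"]).round(4).tolist(),round(d["p"],2)) for d in robot.place_of(s,t)[:2]])
    W=cloud(s).reshape(-1,3);W=W[np.isfinite(W[:,0])]
    P=W[(abs(W[:,2]-.044)<.005)&(np.hypot(W[:,0]-.4875,W[:,1]+.287)<.036)]
    if len(P)>10: print("rim",len(P),P.min(0),P.max(0),cv2.minEnclosingCircle(P[:,:2].astype(np.float32)))
    u=cv2.projectPoints(np.array([[.4875,-.287,.05]]),s["rvec"],s["tvec"],np.array(s["camera_matrix"]),None)[0].ravel();print(u)
    x,y=int(u[0]),int(u[1]);x0,y0=max(0,x-60),max(0,y-50)
    im=s["pixels"][...,::-1][y0:y0+100,x0:x0+120]
    cv2.imwrite(f"pics/{n}8c.png",cv2.resize(im,None,fx=5,fy=5,interpolation=2))
sync()
E
```

```text
side cup [([0.4921, -0.2884, -0.0004], 0.86)]
side cup_mouth [([0.4832, -0.2865, 0.0464], 0.91), ([0.7143, 0.0903, 0.0014], 0.51)]
side tap_tip [([0.4897, -0.2903, 0.0605], 0.72), ([0.4945, -0.2846, -0.0021], 0.46)]
rim 109 [ 0.4552 -0.3109  0.039 ] [ 0.5093 -0.2596  0.0477] ((0.4818504750728607, -0.28421711921691895), 0.02934638410806656)
[330.0209 274.6006]
top cup []
top cup_mouth []
top tap_tip []
[366.7928 233.3256]
wrist cup [([0.4849, -0.2836, -0.0008], 0.83)]
wrist cup_mouth [([0.4823, -0.2866, 0.0469], 0.97)]
wrist tap_tip [([0.4882, -0.2892, 0.0579], 0.63)]
rim 330 [ 0.4574 -0.3118  0.039 ] [ 0.5157 -0.2622  0.047 ] ((0.485249787569046, -0.28403326869010925), 0.031291257590055466)
[319.1575 365.2325]
12.2667 [ 0.4097 -0.2294  0.0514] [-3.1415  0.      2.5051] [0.8 0.2 0.3] 0.011457884168008551
```

View pics/side8c.png

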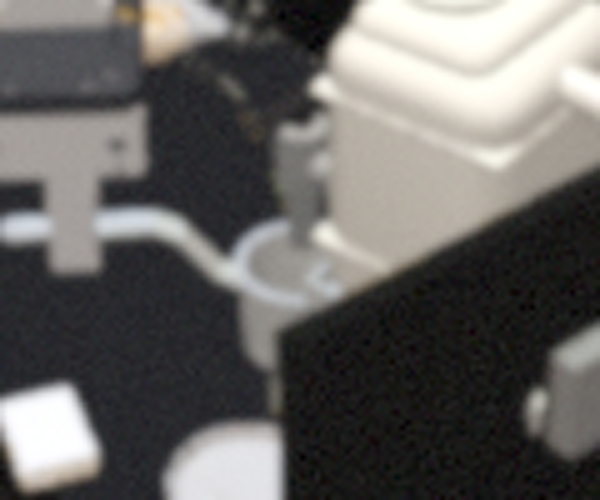

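View pics/top8c.png

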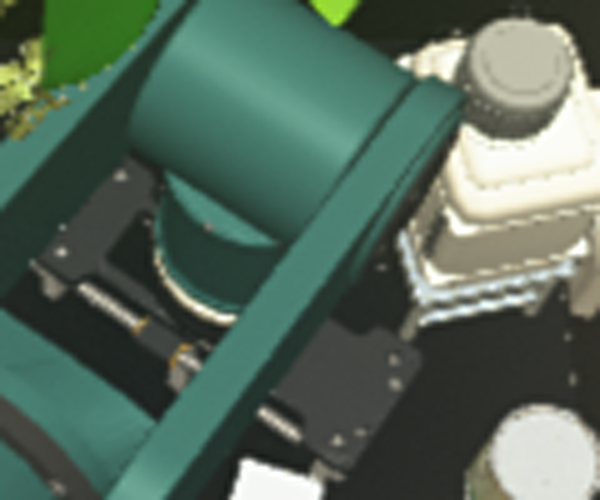

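View pics/wrist8.png

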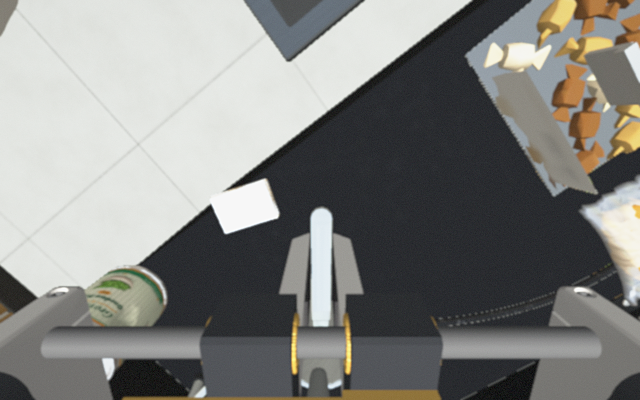

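```bash
python3 - <<'E'
from h import *
from scipy.optimize import least_squares
np.set_printoptions(precision=4,suppress=True,linewidth=200)
def fit(P,c0,r):
    f=lambda c:np.hypot(P[:,0]-c[0],P[:,1]-c[1])-r
    return least_squares(f,c0,loss='soft_l1',f_scale=.001).x
for n in ["side","wrist"]:
    W=cloud(np.load(n+"8.npz")).reshape(-1,3);W=W[np.isfinite(W[:,0])]
    for zl,zh in[(.0425,.05),(.043,.047),(.02,.04)]:
        h=np.array([-.804,.595]);d=W[:,:2]-[.486,-.287];r=np.linalg.norm(d,axis=1)
        P=W[(W[:,2]>zl)&(W[:,2]<zh)&(r<.034)&(r>.023)&((d@h)/r<.9)]
        if len(P)>8:
            print(n,zl,len(P),fit(P,[.486,-.287],.0278))
            a=np.degrees(np.arctan2(P[:,1]+.287,P[:,0]-.486));print(np.histogram(a,12,(-180,180))[0])
for n in ["side0","top0","wrist1","side8"]:
    W=cloud(np.load(n+".npz")).reshape(-1,3);W=W[np.isfinite(W[:,0])]
    P=W[(W[:,2]>.059)&(W[:,2]<.082)&(np.hypot(W[:,0]-.488,W[:,1]+.287)<.013)]
    if len(P)>5: print(n,len(P),fit(P,[.488,-.288],.0055),P.mean(0))
E
```

```text
side 0.0425 48 [ 0.4881 -0.2899]
[ 9 12  0  0  0  0  1  0 13  8  0  5]
side 0.043 41 [ 0.4883 -0.2898]
[ 8 11  0  0  0  0  0  0 11  6  0  5]
side 0.02 118 [ 0.4891 -0.292 ]
[27 16  1  0  0  0  8 34 24  3  0  5]
wrist 0.0425 159 [ 0.4848 -0.2843]
[ 0  0  0 37 20 86 16  0  0  0  0  0]
wrist 0.043 148 [ 0.4849 -0.2843]
[ 0  0  0 35 19 82 12  0  0  0  0  0]
wrist 0.02 470 [ 0.4834 -0.2838]
[  0   0   0  56 140 227  47   0   0   0   0   0]
side0 49 [ 0.4859 -0.2911] [ 0.4835 -0.2942  0.0716]
top0 10 [ 0.4852 -0.2859] [ 0.4815 -0.2842  0.069 ]
wrist1 125 [ 0.4881 -0.2857] [ 0.4903 -0.2822  0.0715]
side8 47 [ 0.4862 -0.2912] [ 0.4833 -0.2939  0.0711]
```

carry_out:
  deltas: "0 0 0 0 0 0 0.8; 0 0 0 0 0 0 0.6; 0 0 0 0 0 0 0.5; 0 0 0 0 0 0 0.5; 0 0 0 0 0 0 0.5; 0 0 0 0 0 0 0.5; 0 0 -5 0 0 0 0.5; 0 0 -12 0 0 0 0.5"

```text
time: 12.93
tool_pos: [0.4091, -0.229, 0.0632]
ee_rot: [3.142, -0.002, 2.505]
wrist_force: [0.2, -0.6, -0.8]
width: 0.0468
```

carry_out:
  deltas: "0 0 -20 0 0 0 0.3; 0 0 -45 0 0 0 0.3; 0 0 -75 0 0 0 0.2; 0 0 -110 0 0 0 0.1; 0 0 -145 0 0 0 0; 0 0 -180 0 0 0 0; 0 0 -210 0 0 0 0; 0 0 -230 0 0 0 0"

```text
time: 13.6
tool_pos: [0.4102, -0.2298, 0.2984]
ee_rot: [3.141, 0.006, 2.505]
wrist_force: [0.5, -0.4, 0.3]
width: 0.0935
```

```bash
python3 - <<'E'
from h import *
from plan import *
from scipy.optimize import least_squares
np.set_printoptions(precision=4,suppress=True,linewidth=200)
def fit(P,c0,r):
    f=lambda c:np.hypot(P[:,0]-c[0],P[:,1]-c[1])-r
    return least_squares(f,c0,loss='soft_l1',f_scale=.001).x
for n in ["side","top","wrist"]:
    s=robot.snapshot(n);save(s,n+"9")
    np.savez(n+"9.npz",**{k:s[k] for k in["pixels","range_z","camera_matrix","rvec","tvec"]})
    for t in ["cup_mouth","tap_tip","cap_top","neck"]:
        print(n,t,[(w(s,d["at"]).round(4).tolist(),round(d["p"],2)) for d in robot.place_of(s,t)[:2]])
    W=cloud(s).reshape(-1,3);W=W[np.isfinite(W[:,0])]
    r=np.hypot(W[:,0]-.5015,W[:,1]+.361)
    P=W[(W[:,2]>.23)&(W[:,2]<.25)&(r<.033)]
    if len(P)>8: print("cap side",len(P),fit(P,[.5015,-.361],.026))
    P=W[(W[:,2]>.252)&(W[:,2]<.262)&(r<.033)]
    if len(P)>8: print("cap top",len(P),cv2.minEnclosingCircle(P[:,:2].astype(np.float32)),P.mean(0))
    h=np.array([-.804,.595]);d=W[:,:2]-[.486,-.287];r=np.linalg.norm(d,axis=1)
    P=W[(W[:,2]>.0425)&(W[:,2]<.048)&(r<.034)&(r>.023)&((d@h)/r<.9)]
    if len(P)>8: print("cup",len(P),fit(P,[.486,-.287],.0278))
sync()
E
```

```text
side cup_mouth [([0.4842, -0.2865, 0.0457], 0.91)]
side tap_tip [([0.4877, -0.2903, 0.061], 0.9)]
side cap_top []
side neck [([0.4979, -0.3621, 0.2142], 0.66)]
cap side 272 [ 0.5028 -0.3624]
cap top 281 ((0.5007032155990601, -0.3638301491737366), 0.02505176141858101) [ 0.4977 -0.3677  0.2564]
cup 43 [ 0.4881 -0.2895]
top cup_mouth [([0.4896, -0.2851, 0.0454], 0.75)]
top tap_tip [([0.4914, -0.2867, 0.0521], 0.93)]
top cap_top []
top neck [([0.5062, -0.3607, 0.215], 0.74)]
cap side 47 [ 0.5031 -0.3606]
cap top 343 ((0.5011039972305298, -0.36001747846603394), 0.025314968079328537) [ 0.4996 -0.3591  0.2567]
wrist cup_mouth [([0.4826, -0.2886, 0.0429], 0.97), ([0.4087, -0.2304, 0.0689], 0.19)]
wrist tap_tip [([0.4868, -0.2898, 0.059], 0.75)]
wrist cap_top [([0.5029, -0.3606, 0.2587], 0.75)]
wrist neck []
cap side 231 [ 0.5032 -0.3619]
cap top 1770 ((0.5016418695449829, -0.3602946996688843), 0.025051282718777657) [ 0.4985 -0.3571  0.256 ]
cup 203 [ 0.4864 -0.2864]
14.35 [ 0.4096 -0.2294  0.2932] [ 3.1415 -0.0004  2.5048] [ 0.8 -0.3  0.1] 0.0940376554524945
```

View pics/wrist9.png

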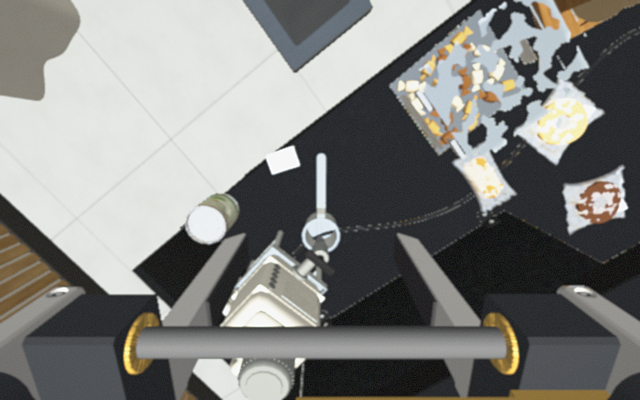

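View pics/side9.png

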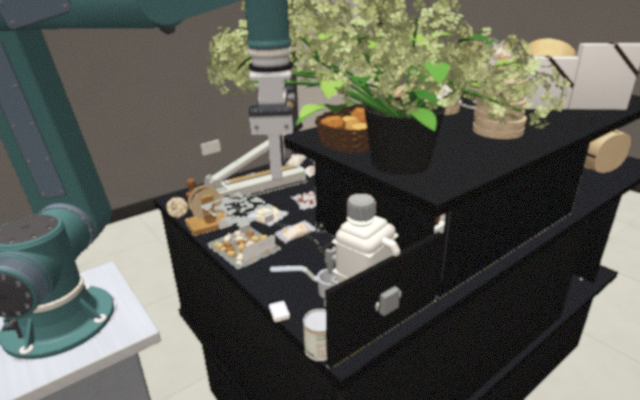

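```bash
python3 - <<'E'
from plan import *
d=to([.5022,-.361,.32],2.2);print(rows(d))
E
```

```text
-19.1 -6.3 -3.3 0 0 0.038 0; -38.2 -12.7 -6.7 0 0 0.076 0; -57.3 -19 -10 0 0 0.114 0; -76.4 -25.4 -13.4 0 0 0.152 0; -95.5 -31.7 -16.7 0 0 0.191 0; -114.6 -38.1 -20.1 0 0 0.229 0; -133.7 -44.4 -23.4 0 0 0.267 0; -152.7 -50.8 -26.8 0 0 0.305 0
```

carry_out:
  deltas: "-10 -3 -10 0 0 0.03 0; -32 -10 -20 0 0 0.07 0; -56 -18 -27 0 0 0.115 0; -80 -26 -27 0 0 0.16 0; -104 -34 -27 0 0 0.205 0; -128 -42 -27 0 0 0.25 0; -146 -48 -27 0 0 0.285 0; -153 -51 -27 0 0 0.305 0"

```text
time: 15.02
tool_pos: [0.5032, -0.3632, 0.3186]
ee_rot: [-3.141, -0.002, 2.197]
wrist_force: [-0.0, 0.4, -0.9]
width: 0.0939
```

```bash
python3 - <<'E'
from h import *
from plan import *
from scipy.optimize import least_squares
np.set_printoptions(precision=4,suppress=True,linewidth=200)
def fit(P,c0,r):
    f=lambda c:np.hypot(P[:,0]-c[0],P[:,1]-c[1])-r
    return least_squares(f,c0,loss='soft_l1',f_scale=.001).x
s=robot.snapshot("wrist");save(s,"wrist10")
for t in ["cap_top","cap","cup_mouth"]:
    print(t,[(w(s,d["at"]).round(4).tolist(),round(d["p"],2)) for d in robot.place_of(s,t)[:2]])
W=cloud(s).reshape(-1,3);W=W[np.isfinite(W[:,0])]
r=np.hypot(W[:,0]-.5015,W[:,1]+.361)
P=W[(W[:,2]>.252)&(W[:,2]<.262)&(r<.033)]
if len(P)>8: print("cap top",len(P),cv2.minEnclosingCircle(P[:,:2].astype(np.float32)),P.mean(0))
sync();print(robot.get_obs()['joint_positions']);print(to([.5022,-.361,.223],2.2))
E
```

```text
cap_top [([0.5053, -0.3567, 0.2595], 0.98)]
cap [([0.5011, -0.3639, 0.2199], 0.7), ([0.4085, -0.2315, 0.0697], 0.67)]
cup_mouth [([0.4847, -0.2861, 0.045], 0.77)]
cap top 1934 ((0.5023683309555054, -0.36074522137641907), 0.025131043046712875) [ 0.4967 -0.3599  0.2563]
15.2167 [ 0.502  -0.3608  0.3206] [ 3.1415 -0.0007  2.2006] [-0.1  0.7  0. ] 0.09411106821331836
[-0.7151  0.2543  0.9521  0.0003  1.9358 -1.3448]
[-0.2663  0.0635 97.5692  0.      0.      0.0006]
```

View pics/wrist10.png

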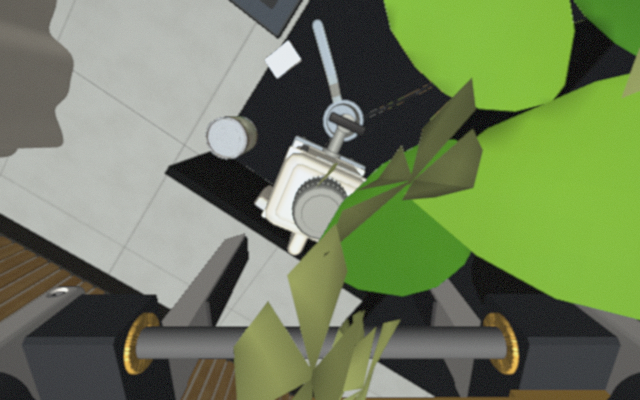

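carry_out:
  deltas: "0 0 8 0 0 0 0; 0 0 22 0 0 0 0; 0 0 38 0 0 0 0; 0 0 54 0 0 0 0; 0 0 70 0 0 0 0; 0 0 84 0 0 0 0; 0 0 93 0 0 0 0; 0 0 97 0 0 0 0"

```text
time: 15.88
tool_pos: [0.5014, -0.3601, 0.2219]
ee_rot: [-3.141, -0.002, 2.201]
wrist_force: [0.5, 0.5, 0.0]
width: 0.0941
```

carry_out:
  deltas: "0 0 0 0 0 0 0.2; 0 0 0 0 0 0 0.35; 0 0 0 0 0 0 0.5; 0 0 0 0 0 0 0.7; 0 0 0 0 0 0 1; 0 0 0 0 0 0 1; 0 0 0 0 0 0 1; 0 0 0 0 0 0 1"

```text
time: 16.55
tool_pos: [0.5021, -0.3618, 0.2238]
ee_rot: [-3.141, 0.001, 2.199]
wrist_force: [-1.5, -1.1, 0.7]
width: 0.0517
```

```bash
python3 - <<'E'
from h import *
from plan import *
s=robot.snapshot("wrist");save(s,"wrist11")
s=robot.snapshot("side");save(s,"side11")
cv2.imwrite("pics/side11c.png",cv2.resize(s["pixels"][...,::-1][150:340,220:460],None,fx=3,fy=3,interpolation=2))
sync();print(robot.get_obs()['wrist_torque'])
E
```

```text
16.65 [ 0.5021 -0.3618  0.2238] [-3.1411e+00  6.0000e-04  2.1993e+00] [-0.8 -0.4  1. ] 0.05143389331122507
[-0.22506607  0.23164593 -0.04569882]
```

View pics/side11c.png

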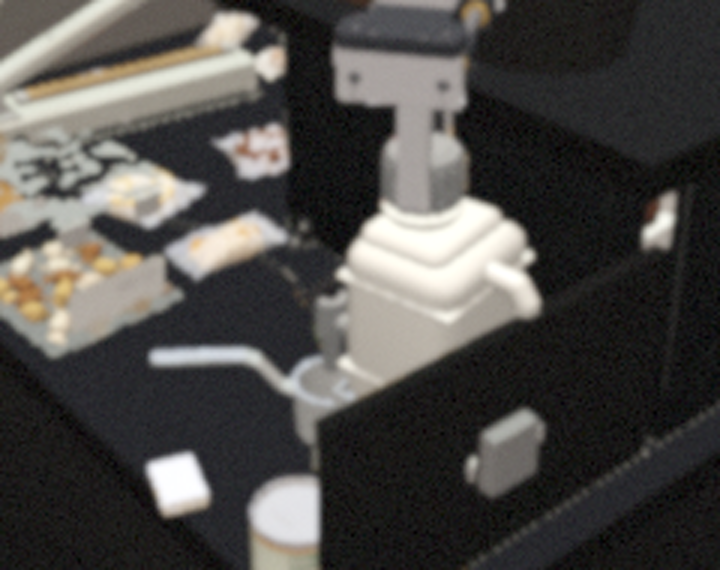

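carry_out:
  deltas: "0 0 1 0 0 0 1; 0 0 2 0 0 0 1; 0 0 3 0 0 0 1; 0 0 4 0 0 0 1; 0 0 5 0 0 0 1; 0 0 5 0 0 0 1; 0 0 5 0 0 0 1; 0 0 5 0 0 0 1"

```text
time: 17.32
tool_pos: [0.5022, -0.3618, 0.2211]
ee_rot: [3.142, 0.003, 2.199]
wrist_force: [-3.4, 0.5, 7.5]
width: 0.0519
```

```bash
python3 - <<'E'
from h import *
o=robot.get_obs();print(o['tool_pos'],o['wrist_force'],o['wrist_torque'],o['width'])
s=robot.snapshot("wrist")
o=robot.get_obs();print(o['tool_pos'],o['wrist_force'],o['wrist_torque'],o['width'])
E
```

```text
[ 0.50218785 -0.36184802  0.22113663] [-3.41178871  0.51384457  7.52415701] [0.03498595 0.62181758 0.00268213] 0.05187256283654218
[ 0.50217663 -0.36182739  0.22114157] [-3.16128159  0.83216311  7.96549952] [-0.05378608  0.5805432   0.02364877] 0.05194411172500699
```

carry_out:
  deltas: "0 0 1 0 0 0 1; 0 0 2 0 0 0 1; 0 0 3 0 0 0 1; 0 0 4 0 0 0 1; 0 0 4 0 0 0 1; 0 0 4 0 0 0 1; 0 0 4 0 0 0 1; 0 0 4 0 0 0 1"

```text
time: 18.03
tool_pos: [0.5022, -0.3619, 0.2183]
ee_rot: [3.141, 0.004, 2.199]
wrist_force: [-3.6, 1.0, 10.1]
width: 0.0519
```

carry_out:
  deltas: "0 0 1 0 0 -0.03 1; 0 0 1 0 0 -0.1 1; 0 0 1 0 0 -0.17 1; 0 0 1 0 0 -0.24 1; 0 0 1 0 0 -0.31 1; 0 0 1 0 0 -0.38 1; 0 0 1 0 0 -0.45 1; 0 0 1 0 0 -0.52 1"

```text
time: 18.7
tool_pos: [0.5039, -0.3616, 0.2183]
ee_rot: [-3.141, 0.008, 2.724]
wrist_force: [0.3, 1.8, 12.6]
width: 0.0518
```

```bash
python3 - <<'E'
from h import *
s=robot.snapshot("wrist")
o=robot.get_obs();print(o['tool_pos'],o['ee_rot'],o['wrist_force'],o['wrist_torque'],o['width'],o['joint_positions'])
E
```

```text
[ 0.50387479 -0.36162529  0.21828044] [-3.14085511  0.00782944  2.72647118] [-0.16549886  0.83100223 11.89747709] [0.22726944 0.22703274 0.05752095] 0.051707819217479946 [-7.14797708e-01  2.37017010e-01  1.17447817e+00  1.62528426e-03
  1.72239904e+00 -1.87021804e+00]
```

carry_out:
  deltas: "0 0 0 0 0 -0.08 1; 0 0 0 0 0 -0.16 1; 0 0 0 0 0 -0.24 1; 0 0 0 0 0 -0.32 1; 0 0 0 0 0 -0.4 1; 0 0 0 0 0 -0.48 1; 0 0 0 0 0 -0.55 1; 0 0 0 0 0 -0.56 1"

```text
time: 19.42
tool_pos: [0.504, -0.3613, 0.2183]
ee_rot: [-3.137, 0.007, -3.0]
wrist_force: [-0.3, 2.6, 11.9]
width: 0.0519
```

```bash
python3 - <<'E'
from h import *
s=robot.snapshot("wrist");save(s,"wrist12")
s=robot.snapshot("side")
cv2.imwrite("pics/side12c.png",cv2.resize(s["pixels"][...,::-1][150:340,220:460],None,fx=3,fy=3,interpolation=2))
o=robot.get_obs();print(o['tool_pos'],o['ee_rot'],o['wrist_force'],o['wrist_torque'],o['width'],o['joint_positions'])
E
```

```text
[ 0.50405375 -0.36134626  0.21832241] [-3.13725116  0.00665578 -3.00213249] [-0.78809605  2.00602471 12.15718744] [0.41060483 0.17523041 0.00449215] 0.05188059719741471 [-7.14584054e-01  2.36974593e-01  1.17444744e+00  2.19108533e-03
  1.72252457e+00 -2.42448664e+00]
```

View pics/side12c.png

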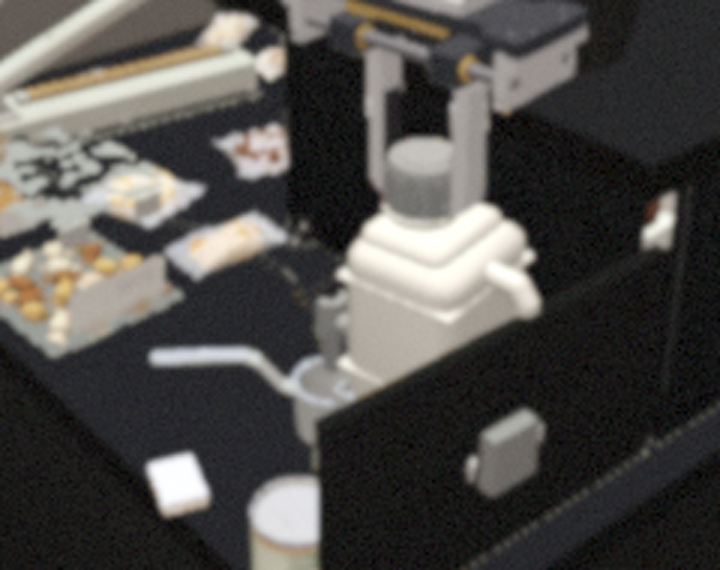

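View pics/wrist12.png

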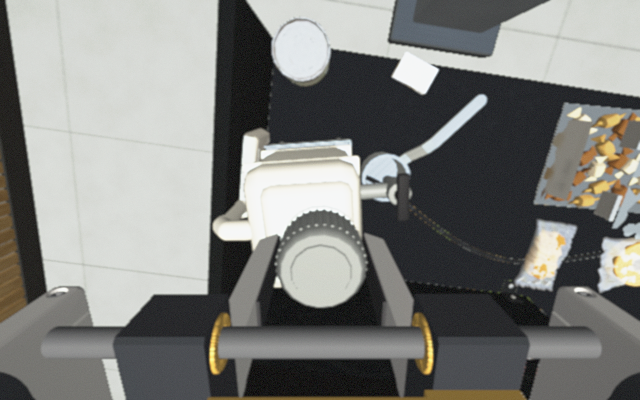

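carry_out:
  deltas: "0 0 -2 0 0 0 1; 0 0 -4 0 0 0 1; 0 0 -7 0 0 0 1; 0 0 -10 0 0 0 1; 0 0 -13 0 0 0 1; 0 0 -16 0 0 0 1; 0 0 -18 0 0 0 1; 0 0 -20 0 0 0 1"

```text
time: 20.18
tool_pos: [0.502, -0.3611, 0.2325]
ee_rot: [3.14, -0.001, -3.003]
wrist_force: [-0.2, 0.5, -1.0]
width: 0.0514
```

```bash
python3 - <<'E'
from h import *
s=robot.snapshot("side")
cv2.imwrite("pics/side13c.png",cv2.resize(s["pixels"][...,::-1][150:340,220:460],None,fx=3,fy=3,interpolation=2))
o=robot.get_obs();print(o['tool_pos'],o['ee_rot'],o['wrist_force'],o['wrist_torque'],o['width'])
W=cloud(s).reshape(-1,3);W=W[np.isfinite(W[:,0])]
r=np.hypot(W[:,0]-.503,W[:,1]+.361);P=W[(r<.024)&(W[:,2]>.2)&(W[:,2]<.32)];print(np.percentile(P[:,2],[50,90,98]))
E
```

```text
[ 0.50218269 -0.36131115  0.2330923 ] [ 3.14072140e+00 -6.09026684e-04 -3.00343292e+00] [-0.33309145 -0.5361899  -0.26342456] [-0.02133209  0.00032562 -0.01189244] 0.05174944999120973
[0.26433968 0.26691424 0.28096555]
```

View pics/side13c.png

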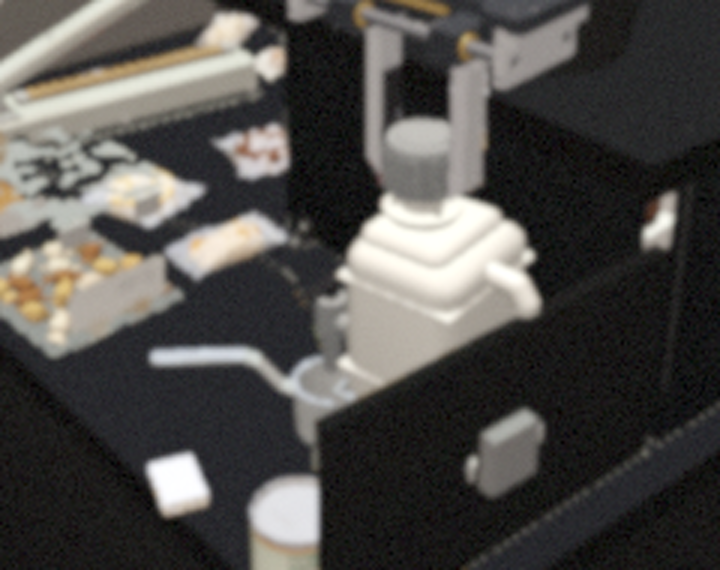

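carry_out:
  deltas: "0 0 -3 0 0 0 1; 0 0 -8 0 0 0 1; 0 0 -14 0 0 0 1; 0 0 -20 0 0 0 1; 0 0 -26 0 0 0 1; 0 0 -32 0 0 0 1; 0 0 -36 0 0 0 1; 0 0 -38 0 0 0 1"

```text
time: 20.9
tool_pos: [0.5025, -0.3616, 0.2727]
ee_rot: [-3.14, 0.001, -3.003]
wrist_force: [-0.5, -0.5, -0.3]
width: 0.0513
```

carry_out:
  deltas: "0 0 0 0 0 0 1; 0 0 0 0 0 0 1; 0 0 0 0 0 0 1; 0 0 0 0 0 0 1; 0 0 0 0 0 0 1; 0 0 0 0 0 0 1; 0 0 0 0 0 0 1; 0 0 0 0 0 0 1"

```text
time: 21.57
tool_pos: [0.5023, -0.3614, 0.2714]
ee_rot: [3.141, -0.0, -3.003]
wrist_force: [0.2, -0.7, 0.2]
width: 0.0516
```

```bash
python3 - <<'E'
from h import *
np.set_printoptions(precision=4,suppress=True,linewidth=200)
for n in ["side","top","wrist"]:
    s=robot.snapshot(n);save(s,n+"14")
    if n=="side":cv2.imwrite("pics/side14c.png",cv2.resize(s["pixels"][...,::-1][150:340,220:460],None,fx=3,fy=3,interpolation=2))
    for t in ["cap","cap_top","neck","cup_mouth","tap_tip","tin","labels"]:
        print(n,t,[(w(s,d["at"]).round(4).tolist(),round(d["p"],2)) for d in robot.place_of(s,t)[:1]])
    W=cloud(s).reshape(-1,3);W=W[np.isfinite(W[:,0])]
    r=np.hypot(W[:,0]-.502,W[:,1]+.361);P=W[(r<.026)&(W[:,2]>.29)&(W[:,2]<.32)]
    if len(P)>30: c=P.mean(0);k=abs(P[:,2]-np.median(P[:,2]))<.005;P=P[k];c=P.mean(0);print("captop",len(P),c,np.linalg.svd(P-c)[2][2])
o=robot.get_obs();print(o['time'],o['tool_pos'],o['ee_rot'],o['wrist_force'],o['width'])
E
```

```text
side cap [([0.5001, -0.3611, 0.2717], 0.78)]
side cap_top [([0.5047, -0.3616, 0.3055], 0.91)]
side neck [([0.4996, -0.3643, 0.2141], 0.71)]
side cup_mouth [([0.4846, -0.2837, 0.0456], 0.68)]
side tap_tip [([0.489, -0.2895, 0.0594], 0.76)]
side tin [([0.3695, -0.4046, 0.0023], 0.73)]
side labels [([0.3664, -0.2717, 0.0018], 0.57)]
captop 265 [ 0.4958 -0.3626  0.304 ] [ 0.0773  0.0218 -0.9968]
top cap []
top cap_top []
top neck [([0.5031, -0.3622, 0.2128], 0.59)]
top cup_mouth []
top tap_tip []
top tin [([0.3727, -0.3984, 0.0011], 0.8)]
top labels [([0.3644, -0.2646, -0.0014], 0.49)]
wrist cap [([0.5056, -0.362, 0.2656], 0.88)]
wrist cap_top [([0.5016, -0.3554, 0.3058], 0.68)]
wrist neck [([0.5068, -0.3603, 0.213], 0.76)]
wrist cup_mouth [([0.4838, -0.2854, 0.0463], 0.62)]
wrist tap_tip [([0.4852, -0.2888, 0.0576], 0.9)]
wrist tin [([0.3677, -0.3969, -0.0006], 0.75)]
wrist labels [([0.363, -0.2671, 0.0041], 0.64)]
captop 5727 [ 0.4997 -0.3613  0.3037] [-0.0337 -0.0069  0.9994]
22.7667 [ 0.5023 -0.3614  0.2715] [ 3.1415  0.0001 -3.0034] [-0.6801  0.0859 -0.1603] 0.051917679713385935
```

View pics/side14c.png

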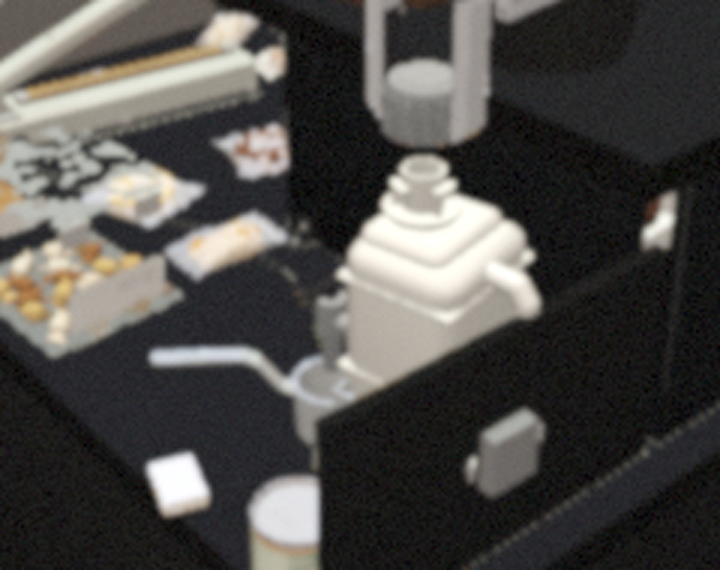

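View pics/wrist14.png

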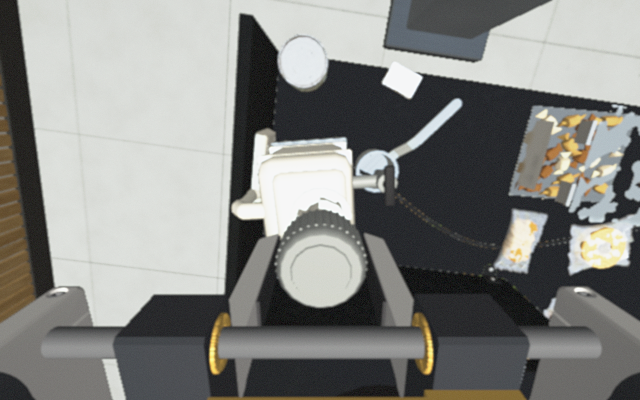

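```bash
python3 - <<'E'
from h import *
print(robot.close_job())
E
```

```text
the job is handed in; nothing more can be done
None
```

The jug is ready to draw a dose: the cup stands under the tap, released, and the cap is off and held level over the neck. I handed the job in at about 23 s.

- **Cup:** I gripped it by the handle and slid it along the counter at constant height, with wrist forces under about 2 N, then let go. My measurements put the spout over the mouth centre to within 1–4 mm. The detector placed the mouth 2–5 mm to the robot's side and left of the spout. The circle fits and the arm's own position put it within about 2 mm. I left it there.
- **Cap:** I pressed it 5.5 mm down (10 to 12 N), twisted the gripper about 62° counter-clockwise while pressed, and lifted straight up with no resistance. I could not measure directly whether the cap slipped in the grip, but it came free.
- **Final state:** The side picture shows the bare neck with the cap above it. The cap top measured 304 mm, which puts its underside about 56 mm above the foot of the neck and 48 mm above its locked position. The gripper reads level. The depth fits of the cap top gave 2° and 4.5° of tilt, which I took as noise.
- **Other items:** The tin and labels measured where they started, within the detector's few millimetres. The other items looked undisturbed in the pictures, and I did not measure them again.
- **Scenery:** The foliage and the cord on the counter gave no contact force as the arm and cup passed through them.

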